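# Put the test-kit items back in their nests

## Robot

A 6-joint arm with a two-finger parallel gripper is mounted at the origin on the work surface. World frame = base frame: x ahead of the robot, y to its left, z up, the work surface at z = 0. Lengths are in m, angles in rad, forces in N, time in s.
With the tool pointing down it reaches from about 0.375 to 0.975 m from the base axis. Payload 3.8 kg.
Tool frame: the origin (TCP) lies midway between the tips of the shut fingers; the grasp point (between the pads) lies 19 mm behind it; z points along the fingers, y is the line along which they close (so a half turn about z gives the same grasp; the last joint's range is limited). The gripper opens to 85 mm and grips with 20 to 120 N. Pads are 22 mm wide; open, the fingers measure 114 mm over their backs; the gripper's body (76 mm by 85 mm) begins 54 mm behind the grasp point. The pads swing forward as they close: fully open they stand 13 mm farther back than shut.
Start: joints at [1.132, 0.264, 1.604, -0, 1.274, -0.037], TCP at [0.264, 0.621, 0.21] pointing down, gripper open.
Joint ranges: [-2.63, 2.63], [-0.94, 2.18], [0.31, 2.57], [-1.31, 4.45], [0, 2.66], [-2.55, 2.55]. Speed limits (rad/s): [2.57, 2.57, 3.14, 3.14, 3.14, 3.14].

## Interface

Orientations are given as a rotation vector (axis times angle).
In Python, from workcell import status, read_camera, workorder, masks_of gives the robot as it stands.
- The arm moves only by the tool drive_tool, never from a script. Its argument "rows" is a list of rows, each a list of 7 numbers: the turn, a rotation vector about the tool's x, y, z in degrees, then the shift along the tool's x, y, z in m, then the opening, from 0 (shut) to 1 (fully open). In form: [[ax, ay, az, tx, ty, tz, claw], ...]. A call has 1 to 8 rows; each row shifts and turns the commanded pose from where the row before left it, along the tool's axes as they then stand; what a row does not reach is not made up. A row lasts 1/12 s, in which the tool goes at most 41.7 mm and 7.16 degrees, less where a joint would pass 70% of its speed; a pose out of reach is approached as far as the arm can. A call is refused whole if a number of a shift passes 0.0417 or a number of a turn 7.16, either way. A call with a gripper value outside its range is refused whole. The fingers move at their own pace and stop on an object; "force" is the grip in N (left out, the last holds). Time passes only in rows, so rows that do not move let the fingers close. It gives the time, the measured TCP pose, the force, the opening and the grip force at its end, in the units of the state.
- status.read_state(): the state, without advancing time (a new reading comes with each control period).
- read_camera(name): name is "scene" or "top"; returns a dict with "color" (400x640x3 uint8, red, green, blue), "intrinsics" (3x3 intrinsics, pixels), "world_from_camera" (4x4, takes a point from camera to world coordinates). Camera axes: x right, y up, looking along -z (the intrinsics and any distortion apply to the point x, -y, -z); pixel columns grow to the right and rows downward; lengths in m; the calibration is good to about 2 mm. A picture is of the moment at which its call begins. There is no depth.
- workorder.finish_job(): hands the job in; it is judged then, once.
Trained networks look in a picture, given as the dict that the camera call returned (one of the last four; its "shot" number tells which), for a name from the list of things; names that differ only in an ending like _2 or _b are one class to them, and where a whole thing is asked for, a point or a joint stands for the part that bears it (a point fixed in the world has none). Each returns a list of dicts, best first, with "score" (0 to 1); they miss things now and then, are a little off and sometimes report something else, mostly with a low value. They report only what shows in the picture. A call takes as long as a camera call.
- masks_of(picture, name): "mask" (400x640 bool, what is visible of it) and "bbox" ([left, top, right, bottom] in pixels, round what is visible of it).
The state is a dict: "time": time; "q": joint angles; "joint_vel": joint speeds; "joint_torque": joint torques, N m; "tool_pos": TCP position; "tcp_rot": TCP orientation; "wrist_force": force on the tool from outside, world axes, zero at the start; "torque": the same for the moment, N m; "width": opening from 0.0 (shut) to 1.0 (fully open); "grip_force": force on a finger pad.
Only numpy, scipy, OpenCV 4.12 (cv2) and the standard library are available. Lean on these libraries where they do the work, as an engineer would, in place of code of your own. Each camera call takes 0.05 s, during which the arm holds its last target. There are 200 camera calls.

## Task

Put the four test-kit items away, one after another: the round jar, the square bottle, the oblong cuvette box and the steel weight each go into the nest whose pocket matches its shape and size, standing upright and flat on the pocket's floor. Set each one down rather than dropping it, and do not push or tip the conical flask and the stack of dishes that stand among them.

Things in the scene. Friction and masses are not known exactly. Their poses are not given: they have to be found in the camera images.
- jar: White round plastic jar, upright: body 54 mm across, from 46 mm up a lid 58 mm across, 64 mm tall in all, about 0.12 kg. Origin at the centre of its underside, z up, any yaw.
- bottle: White square plastic bottle, upright: body 44 x 44 mm and 58 mm tall, then a round grey cap 30 mm across from 64 to 84 mm height; about 0.11 kg. Origin at the centre of its underside, x and y square to its flat sides, z up.
- cuvette_box: White oblong closed cuvette box with a grey seam: 96 mm long (its x), 40 mm wide (its y), 46 mm tall, about 0.14 kg. Origin at the centre of its underside, z up.
- weight: Polished steel balance weight, upright: round body 38 mm across and 40 mm tall, above it a neck 18 mm across and a knob 27 mm across from 54 to 63 mm height; about 0.42 kg. Origin at the centre of its underside, z up, any yaw.
- jar_nest: The larger round nest, for the jar: a shallow open ring-walled dish with a round pocket 74 mm across inside, 84 mm outside. Light grey, fixed to the bench; floor 4 mm thick, wall 5 mm thick, rim 14 mm above the bench; origin at the centre of its underside, on the bench, z up. Its place and yaw change from start to start.
- bottle_nest: The square nest, for the square bottle: a shallow open dish with a pocket 60 x 60 mm inside, 70 x 70 mm outside, x and y square to its walls. Light grey, fixed to the bench; floor 4 mm thick, wall 5 mm thick, rim 14 mm above the bench; origin at the centre of its underside, on the bench, z up. Its place and yaw change from start to start.
- box_nest: The oblong nest, for the cuvette box: a shallow open dish with a pocket 112 mm (its x) by 56 mm (its y) inside, 122 x 66 mm outside; the box goes in either way round. Light grey, fixed to the bench; floor 4 mm thick, wall 5 mm thick, rim 14 mm above the bench; origin at the centre of its underside, on the bench, z up. Its place and yaw change from start to start.
- weight_nest: The smaller round nest, for the steel weight: a shallow open ring-walled dish with a round pocket 54 mm across inside, 64 mm outside. Light grey, fixed to the bench; floor 4 mm thick, wall 5 mm thick, rim 14 mm above the bench; origin at the centre of its underside, on the bench, z up. Its place and yaw change from start to start.
- flask: Bystander, loose, to be left where it stands: brown conical stoppered flask, 64 mm across at its foot, narrowing to a 24 mm neck at 66 mm height, 98 mm tall, 0.2 kg. Origin at the centre of its underside. It is the tallest thing in the working area.
- dishes: Bystander, loose, to be left where it stands: pale blue-green stack of three covered round dishes, 78 mm across, 36 mm tall, 0.15 kg. Origin at the centre of its underside. All ten listed things stand at least 115 mm apart from centre to centre; the fixed bench equipment is farther out, beyond x = 0.8 m or more than 0.55 m to either side.

How it is judged:
By the outcome, as a careful person would: the job done as asked, in the order asked, and still so for the second after the job is handed in, with the robot touching nothing.
It also fails if it takes over 104 s, if anything falls off the work surface, if the arm or the gripper's body presses on something with over 40 N, if the wrist force passes 120 N, or if a joint passes its speed limit or range.

## Working session

There is one attempt and no reset: what is moved stays moved. The work goes in short steps, Python scripts to look and compute and a tool call to move; the robot and the scene stay as the last step left them, time stands still between calls to the robot, and variables do not carry over. Pictures are saved under pics/ and viewed, at most 14 in all, crops included, and the job is handed in when it is done.

Besides the shell and the picture viewer there is one more tool, called after "Emit:" by a JSON object that holds its "name" and its "arguments". drive_tool: Moves the arm, as the interface text tells. Its arguments: {"type":"object","properties":{"rows":{"type":"array"},"force":{"type":"number"}},"required":["rows"]}

```bash
ls; mkdir -p pics
cat > h.py <<'E'
import numpy as np,cv2
from workcell import status, read_camera, workorder, masks_of
N=['jar','bottle','cuvette_box','weight','jar_nest','bottle_nest','box_nest','weight_nest','flask','dishes']
def save(p,n): cv2.imwrite(f'pics/{n}.png',p['color'][:,:,::-1])
def ray(p,uv,z):
    K=p['intrinsics'];T=p['world_from_camera']
    uv=np.atleast_2d(uv).astype(float)
    d=np.c_[(uv[:,0]-K[0,2])/K[0,0],-(uv[:,1]-K[1,2])/K[1,1],-np.ones(len(uv))]@T[:3,:3].T
    o=T[:3,3]; return o+d*((z-o[2])/d[:,2])[:,None]
def proj(p,X):
    K=p['intrinsics'];T=p['world_from_camera']
    c=(np.atleast_2d(X)-T[:3,3])@T[:3,:3]
    return np.c_[K[0,0]*c[:,0]/-c[:,2]+K[0,2],K[1,1]*c[:,1]/c[:,2]+K[1,2]]
E
python3 - <<'E'
from h import *
s=status.read_state();print(s)
for c in ['top','scene']:
    p=read_camera(c);save(p,c+'0');print(c,p.keys(),p['intrinsics'].tolist(),p['world_from_camera'].round(4).tolist())
    for n in N:
        for m in masks_of(p,n)[:2]:
            ys,xs=np.nonzero(m['mask']);print(n,round(m['score'],2),m['bbox'],ray(p,[xs.mean(),ys.mean()],0.02)[0].round(3),len(xs))
E
```

```text
pics
{'time': 0.0, 'q': array([ 1.13210990e+00,  2.64741855e-01,  1.60541386e+00,  1.63224226e-05,
        1.27370489e+00, -3.68996540e-02]), 'joint_vel': array([ 0.00122637,  0.00045611,  0.00049815, -0.00065419,  0.00068899,
        0.00069764]), 'joint_torque': array([ 1.82882254e-04, -5.15091920e+01, -3.67327166e+01,  2.57983438e-04,
        1.26621936e-02,  1.58840322e-05]), 'tool_pos': array([0.26362326, 0.62052089, 0.20834818]), 'tcp_rot': array([-0.62678594, -3.07786942,  0.00345587]), 'wrist_force': array([ 0.22109491, -0.00942791, -0.01367019]), 'torque': array([-0.01447804,  0.03790512, -0.05398257]), 'grip_force': 0.0, 'width': 0.9987449158233768}
top dict_keys(['color', 'intrinsics', 'world_from_camera', 'shot']) [[484.44117312833686, 0.0, 312.6467400429155], [0.0, 484.44117312833686, 200.29929473919964], [0.0, 0.0, 1.0]] [[0.0302, 0.9819, -0.1871, 0.2972], [-0.9995, 0.0297, -0.0052, -0.0001], [0.0005, 0.1872, 0.9823, 1.1849], [0.0, 0.0, 0.0, 1.0]]
jar 0.69 [341.2, 208.0, 366.2, 235.1] [ 0.473 -0.097  0.02 ] 476
bottle 0.94 [467.6, 197.7, 491.3, 223.2] [ 0.508 -0.403  0.
[... 908 characters left out ...]
0.0, 0.0, 0.0, 1.0]]
jar 0.9 [290.4, 155.9, 312.6, 184.1] [ 0.464 -0.108  0.02 ] 566
bottle 0.61 [229.5, 91.2, 249.0, 120.6] [ 0.502 -0.421  0.02 ] 406
cuvette_box 0.7 [314.9, 205.9, 350.2, 245.9] [0.481 0.09  0.02 ] 871
jar_nest 0.69 [280.0, 113.6, 307.6, 139.1] [ 0.398 -0.27   0.02 ] 513
bottle_nest 0.87 [210.8, 191.9, 252.5, 222.6] [ 0.672 -0.077  0.02 ] 726
bottle_nest 0.33 [307.9, 302.7, 327.4, 328.6] [0.62  0.268 0.02 ] 380
box_nest 0.59 [205.7, 140.4, 258.5, 175.7] [ 0.606 -0.235  0.02 ] 957
box_nest 0.37 [315.0, 203.8, 352.7, 244.9] [0.481 0.09  0.02 ] 877
flask 0.58 [386.9, 324.5, 421.4, 366.1] [0.502 0.4   0.02 ] 1002
dishes 0.9 [248.6, 242.9, 284.0, 278.9] [0.662 0.102 0.02 ] 1103
```

Run:
```python
import cv2
a=cv2.imread('pics/top0.png')[110:300,120:510];cv2.imwrite('pics/top0c.png',cv2.resize(a,None,fx=2.05,fy=2.05,interpolation=cv2.INTER_CUBIC))
a=cv2.imread('pics/scene0.png')[70:380,190:440];cv2.imwrite('pics/scene0c.png',cv2.resize(a,None,fx=1.9,fy=1.9,interpolation=cv2.INTER_CUBIC))
```

```text
(no output)
```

View pics/top0c.png

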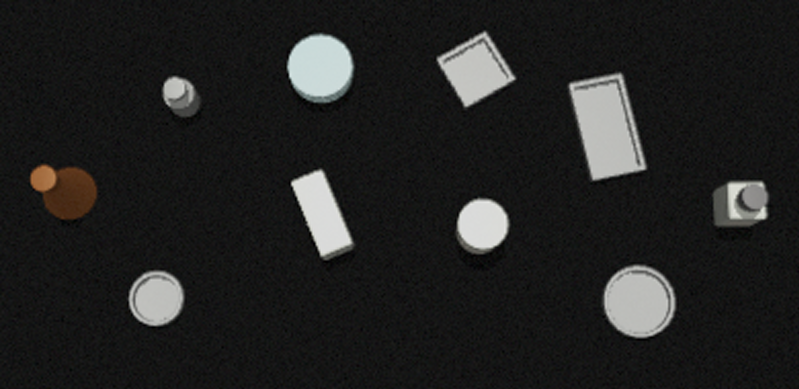

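View pics/scene0c.png

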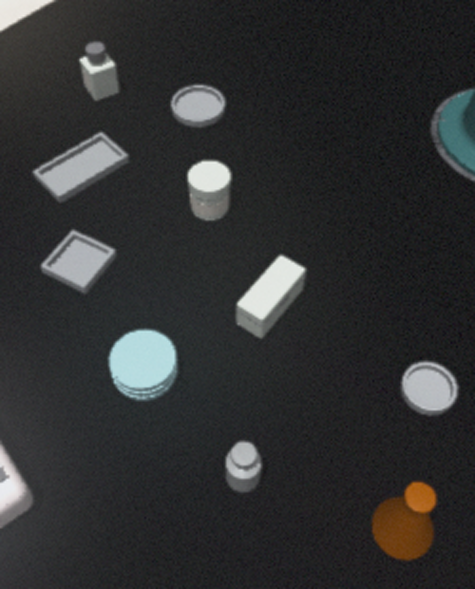

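```bash
cat > fit.py <<'E'
from h import *
from scipy.optimize import minimize
def cyl(r,z0,z1,r1=None):
    t=np.linspace(0,2*np.pi,48,endpoint=False);c=np.c_[np.cos(t),np.sin(t)];r1=r if r1 is None else r1
    return np.r_[np.c_[c*r,t*0+z0],np.c_[c*r1,t*0+z1]]
def box(a,b,z0,z1): return np.array([[sx*a/2,sy*b/2,z] for z in(z0,z1) for sx in(-1,1) for sy in(-1,1)])
M={'jar':[cyl(.027,0,.046),cyl(.029,.046,.064)],'bottle':[box(.044,.044,0,.058),cyl(.011,.056,.066),cyl(.015,.064,.084)],
'cuvette_box':[box(.096,.040,0,.046)],'weight':[cyl(.019,0,.040),cyl(.009,.04,.054),cyl(.0135,.054,.063)],
'jar_nest':[cyl(.042,0,.014)],'bottle_nest':[box(.07,.07,0,.014)],'box_nest':[box(.122,.066,0,.014)],'weight_nest':[cyl(.032,0,.014)],'dishes':[cyl(.039,0,.036)],'flask':[cyl(.032,0,.066,.012),cyl(.012,.066,.098)]}
S=4
def render(p,n,x,y,a,z=0,roi=None):
    c,s=np.cos(a),np.sin(a);u0,v0,u1,v1=roi
    im=np.zeros(((v1-v0)*S,(u1-u0)*S),np.uint8)
    for P in M[n]:
        X=np.c_[P[:,0]*c-P[:,1]*s+x,P[:,0]*s+P[:,1]*c+y,P[:,2]+z]
        q=(proj(p,X)-[u0,v0]+.5)*S-.5
        cv2.fillConvexPoly(im,cv2.convexHull(np.round(q*16).astype(np.int32)),255,shift=4)
    return cv2.resize(im,(u1-u0,v1-v0),interpolation=cv2.INTER_AREA)/255.
def fit(p,n,x,y,a0s=(0,),z=0,pad=8,thr=None):
    if thr is None: thr=32 if n!='flask' else 20
    q=proj(p,np.vstack([P+[x,y,z] for P in M[n]]));u0,v0=np.floor(q.min(0)).astype(int)-pad;u1,v1=np.ceil(q.max(0)).astype(int)+pad
    roi=(max(u0,0),max(v0,0),min(u1,640),min(v1,400));g=p['color'].max(2).astype(np.float32)[roi[1]:roi[3],roi[0]:roi[2]]
    t=np.clip((cv2.GaussianBlur(g,(0,0),.5)-thr)/25.,0,1)
    rot=n in('bottle','cuvette_box','bottle_nest','box_nest')
    best=None
    f=lambda v:np.abs(render(p,n,x+v[0]/1e3,y+v[1]/1e3,v[2]/30,z,roi)-t).sum()
    for a in a0s:
        for k in range(2):
            v0_=[0,0,a*30] if k==0 else r.x
            s=np.array([v0_]*4,float);s[1,0]+=6;s[2,1]+=6;s[3,2]+=6 if rot else 0.001
            r=minimize(f,v0_,method='Nelder-Mead',options=dict(initial_simplex=s,xatol=.02,fatol=.01))
        if best is None or r.fun<best.fun:best=r
    return x+best.x[0]/1e3,y+best.x[1]/1e3,np.degrees(best.x[2]/30),best.fun,t.sum()
E
cat > f1.py <<'E'
from fit import *
G={'jar':(.465,-.103),'bottle':(.5,-.41),'cuvette_box':(.481,.091),'weight':(.615,.265),'jar_nest':(.395,-.278),'bottle_nest':(.67,-.082),'box_nest':(.602,-.24),'weight_nest':(.378,.281),'flask':(.5,.4),'dishes':(.66,.102)}
for c in('top','scene'):
    p=read_camera(c);print(c)
    for n in N:
        a=np.radians([-60,-30,0,30,60,90]) if n in('cuvette_box','box_nest') else np.radians([-30,0,30]) if 'bottle' in n else (0,)
        print(n,np.round(fit(p,n,*G[n],a0s=a,pad=10),4))
E
python3 f1.py
```

```text
top
jar [ 4.703000e-01 -9.510000e-02 -2.600000e-03  3.331910e+01  5.804996e+02]
bottle [ 5.081000e-01 -4.007000e-01  1.942800e+00  2.280890e+01  5.601696e+02]
cuvette_box [4.81100e-01 9.13000e-02 2.43493e+01 5.65239e+01 7.81812e+02]
weight [ 6.21200e-01  2.69700e-01 -2.60000e-03  1.21583e+01  2.83577e+02]
jar_nest [ 3.9150000e-01 -2.8520000e-01  2.4000000e-03  3.0531900e+01
  1.0414532e+03]
bottle_nest [ 6.710000e-01 -8.810000e-02  3.268700e+01  4.869670e+01  8.671735e+02]
box_nest [ 6.0280000e-01 -2.4900000e-01  1.3171800e+01  6.6522600e+01
  1.4356392e+03]
weight_nest [3.784000e-01 2.847000e-01 1.000000e-03 2.068800e+01 6.133577e+02]
flask [5.026000e-01 4.020000e-01 1.000000e-04 1.755258e+02 7.821465e+02]
dishes [6.632000e-01 1.021000e-01 1.300000e-03 2.880700e+01 9.044005e+02]
scene
jar [ 4.7030000e-01 -9.3600000e-02 -3.2000000e-03  5.9116280e+02
  1.2137915e+03]
bottle [ 5.0690000e-01 -4.0350000e-01  1.8973300e+01  8.7804090e+02
  1.3851434e+03]
cuvette_box [4.8230000e-01 9.1900000e-02 2.0868300e+01 1.0783231e+03 2.0459620e+03]
weight [ 6.194000e-01  2.686000e-01 -1.500000e-03  4.078106e+02  8.372643e+02]
jar_nest [ 3.917000e-01 -2.836000e-01  1.300000e-03  4.147937e+02  9.387772e+02]
bottle_nest [ 6.7110000e-01 -8.7200000e-02 -5.7156900e+01  1.0303387e+03
  1.8037268e+03]
box_nest [ 6.0270000e-01 -2.4750000e-01  1.3431700e+01  1.1244653e+03
  2.0758730e+03]
weight_nest [3.774000e-01 2.849000e-01 6.000000e-04 1.359518e+02 8.217653e+02]
flask [5.0170000e-01 4.0100000e-01 3.2000000e-03 1.2865620e+03 2.2668625e+03]
dishes [6.6210000e-01 1.0230000e-01 1.9000000e-03 1.3749485e+03 2.5043174e+03]
```

```bash
sed -i "s/pad=10)/pad=10,thr={'top':38,'scene':62}[c] if n!='flask' else None)/" f1.py; sed -i "s/np.round(fit/*np.round(fit/" f1.py; python3 f1.py
```

```text
top
jar 0.4703 -0.0957 -0.0024 25.3424 571.5707
bottle 0.5086 -0.4005 -87.458 26.9153 546.2867
cuvette_box 0.4813 0.0911 24.5832 47.1198 769.7034
weight 0.6213 0.2697 -0.0028 13.5425 273.8843
jar_nest 0.3917 -0.2852 0.0026 25.0106 1030.6772
bottle_nest 0.6712 -0.0883 31.3124 37.8603 855.2977
box_nest 0.6032 -0.2492 13.5794 48.5111 1416.1526
weight_nest 0.3782 0.2847 0.0004 18.2982 605.0054
flask 0.5026 0.4014 0.0002 165.6117 772.4548
dishes 0.6632 0.1024 -0.0004 26.1732 895.1866
scene
jar 0.4693 -0.0967 -0.0027 20.3512 628.5437
bottle 0.5067 -0.4022 -1.2982 44.4069 437.4547
cuvette_box 0.4804 0.0904 24.929 20.6516 930.7687
weight 0.6196 0.268 -0.0009 31.2588 400.9621
jar_nest 0.3896 -0.2867 0.0024 19.2244 512.2438
bottle_nest 0.6698 -0.09 31.8528 22.7088 774.8483
box_nest 0.6011 -0.2517 13.3171 31.787 934.562
weight_nest 0.3764 0.2842 0.0006 20.0625 673.1594
flask 0.5012 0.4012 0.0018 1288.675 2269.5767
dishes 0.6608 0.0998 0.0012 34.6718 1141.0708
```

```bash
cat > plan.py <<'E'
from h import *
from scipy.spatial.transform import Rotation as R
def plan(*W):
    s=status.read_state();p=s['tool_pos'];Rm=R.from_rotvec(s['tcp_rot']).as_matrix()
    psi=np.degrees(np.arctan2(Rm[1,1],Rm[0,1]));lp=psi
    print('t',round(s['time'],2),'pos',p.round(4),'psi',round(psi,1),'tilt deg',np.degrees(np.arccos(-Rm[2,2])).round(2),'q1,q6',np.degrees(s['q'][[0,5]]).round(0),'w',round(s['width'],3))
    for x,y,z,ps in W:
        d=np.array([x,y,z])-p;a=np.radians(lp);Y=np.array([np.cos(a),np.sin(a)]);X=np.array([-Y[1],Y[0]])  # x = y cross z(down)
        t=None if ps is None else (ps-lp+180)%360-180
        print('shift x %.1f y %.1f z %.1f mm (rows>=%.1f), then turn az %s'%(1e3*d[:2]@X,1e3*d[:2]@Y,-1e3*d[2],1e3*np.linalg.norm(d)/41.7,None if t is None else round(-t,1)))
        p=np.array([x,y,z]); lp=lp if t is None else lp+t
E
python3 -c "
from plan import *
s=status.read_state();print(R.from_rotvec(s['tcp_rot']).as_matrix().round(3))
plan((.470,-.096,.13,None),(.470,-.096,.030,None),(.470,-.096,.09,None),(.391,-.286,.09,None),(.391,-.286,.034,None))"
```

```text
[[-0.92   0.391  0.   ]
 [ 0.391  0.92   0.   ]
 [-0.     0.    -1.   ]]
t 1.3 pos [0.264  0.6212 0.2097] psi 67.0 tilt deg 0.0 q1,q6 [65. -2.] w 1.0
shift x -470.1 y -579.5 z 79.7 mm (rows>=18.0), then turn az None
shift x 0.0 y 0.0 z 100.0 mm (rows>=2.4), then turn az None
shift x 0.0 y 0.0 z -60.0 mm (rows>=1.4), then turn az None
shift x -1.6 y -205.8 z -0.0 mm (rows>=4.9), then turn az None
shift x 0.0 y 0.0 z 56.0 mm (rows>=1.3), then turn az None
```

Emit:
{"name": "drive_tool", "arguments": {"rows": [[0, 0, 0, -0.0196, -0.0241, 0, 1], [0, 0, 0, -0.0196, -0.0241, 0, 1], [0, 0, 0, -0.0196, -0.0241, 0, 1], [0, 0, 0, -0.0196, -0.0241, 0, 1], [0, 0, 0, -0.0196, -0.0241, 0, 1], [0, 0, 0, -0.0196, -0.0241, 0, 1], [0, 0, 0, -0.0196, -0.0241, 0, 1], [0, 0, 0, -0.0196, -0.0241, 0, 1]], "force": 30}}

```text
time: 1.97
tool_pos: [0.3331, 0.3811, 0.2098]
tcp_rot: [0.626, 3.078, 0.001]
wrist_force: [1.3, 0.2, -0.0]
width: 0.999
grip_force: 0.0
```

Emit:
{"name": "drive_tool", "arguments": {"rows": [[0, 0, 0, -0.0196, -0.0241, 0, 1], [0, 0, 0, -0.0196, -0.0241, 0, 1], [0, 0, 0, -0.0196, -0.0241, 0, 1], [0, 0, 0, -0.0196, -0.0241, 0, 1], [0, 0, 0, -0.0196, -0.0241, 0, 1], [0, 0, 0, -0.0196, -0.0241, 0, 1], [0, 0, 0, -0.0196, -0.0241, 0, 1], [0, 0, 0, -0.0196, -0.0241, 0, 1]]}}

```text
time: 2.63
tool_pos: [0.402, 0.1423, 0.21]
tcp_rot: [0.626, 3.078, 0.001]
wrist_force: [0.6, -0.0, -0.4]
width: 0.997
grip_force: 0.0
```

Emit:
{"name": "drive_tool", "arguments": {"rows": [[0, 0, 0, -0.0196, -0.0241, 0.01, 1], [0, 0, 0, -0.0196, -0.0241, 0.01, 1], [0, 0, 0, -0.0196, -0.0241, 0.01, 1], [0, 0, 0, -0.0196, -0.0241, 0.01, 1], [0, 0, 0, -0.0196, -0.0241, 0.01, 1], [0, 0, 0, -0.0196, -0.0241, 0.01, 1], [0, 0, 0, -0.0196, -0.0241, 0.01, 1], [0, 0, 0, -0.0196, -0.0241, 0.01, 1]]}}

```text
time: 3.3
tool_pos: [0.471, -0.0967, 0.1296]
tcp_rot: [0.627, 3.077, 0.0]
wrist_force: [0.0, 0.9, 0.3]
width: 1.001
grip_force: 0.0
```

```bash
python3 -c "
from plan import *
plan((.470,-.096,.13,None),(.470,-.096,.030,None),(.470,-.096,.09,None),(.391,-.286,.09,None),(.391,-.286,.034,None))
p=read_camera('top');save(p,'top1')"
```

```text
t 3.3 pos [ 0.471  -0.0967  0.1296] psi 67.0 tilt deg 0.05 q1,q6 [-15. -82.] w 1.001
shift x 1.2 y 0.3 z -0.4 mm (rows>=0.0), then turn az None
shift x 0.0 y 0.0 z 100.0 mm (rows>=2.4), then turn az None
shift x 0.0 y 0.0 z -60.0 mm (rows>=1.4), then turn az None
shift x -1.7 y -205.8 z -0.0 mm (rows>=4.9), then turn az None
shift x 0.0 y 0.0 z 56.0 mm (rows>=1.3), then turn az None
```

Emit:
{"name": "drive_tool", "arguments": {"rows": [[0, 0, 0, 0.001, 0, 0.025, 1], [0, 0, 0, 0, 0, 0.025, 1], [0, 0, 0, 0, 0, 0.025, 1], [0, 0, 0, 0, 0, 0.025, 1], [0, 0, 0, 0, 0, 0, 0.8], [0, 0, 0, 0, 0, 0, 0.65], [0, 0, 0, 0, 0, 0, 0.5], [0, 0, 0, 0, 0, 0, 0.5]], "force": 30}}

```text
time: 4.02
tool_pos: [0.4716, -0.095, 0.0316]
tcp_rot: [0.626, 3.075, -0.0]
wrist_force: [0.1, -0.9, -1.4]
width: 0.658
grip_force: 32.0
```

Emit:
{"name": "drive_tool", "arguments": {"rows": [[0, 0, 0, 0, 0, 0, 0.4], [0, 0, 0, 0, 0, 0, 0.4], [0, 0, 0, 0, 0, 0, 0.4], [0, 0, 0, 0, 0, 0, 0.4]]}}

```text
time: 4.35
tool_pos: [0.4706, -0.0949, 0.0305]
tcp_rot: [0.626, 3.077, -0.0]
wrist_force: [0.1, -0.3, 0.8]
width: 0.652
grip_force: 32.2
```

Emit:
{"name": "drive_tool", "arguments": {"rows": [[0, 0, 0, 0, 0, -0.01, 0.4], [0, 0, 0, 0, 0, -0.015, 0.4], [0, 0, 0, 0, 0, -0.02, 0.4], [0, 0, 0, 0, 0, -0.015, 0.4], [0, 0, 0, 0, -0.015, 0, 0.4], [0, 0, 0, 0, -0.025, 0, 0.4], [0, 0, 0, 0, -0.025, 0, 0.4], [0, 0, 0, 0, -0.025, 0, 0.4]]}}

```text
time: 5.02
tool_pos: [0.4343, -0.1782, 0.0906]
tcp_rot: [0.625, 3.078, -0.0]
wrist_force: [0.3, -0.1, -1.1]
width: 0.653
grip_force: 32.3
```

Emit:
{"name": "drive_tool", "arguments": {"rows": [[0, 0, 0, 0, -0.025, 0, 0.4], [0, 0, 0, 0, -0.025, 0, 0.4], [0, 0, 0, 0, -0.025, 0, 0.4], [0, 0, 0, 0, -0.025, 0, 0.4], [0, 0, 0, 0, -0.015, 0, 0.4], [0, 0, 0, 0, 0, 0, 0.4]]}}

```text
time: 5.52
tool_pos: [0.3888, -0.2858, 0.0905]
tcp_rot: [0.631, 3.077, -0.002]
wrist_force: [1.3, -0.2, -1.2]
width: 0.659
grip_force: 32.4
```

```bash
python3 -c "
from plan import *
plan((.391,-.286,.034,None))
p=read_camera('scene')
a=p['color'][40:200,210:380,::-1];cv2.imwrite('pics/s1.png',cv2.resize(a,None,fx=3,fy=3))"
```

```text
t 5.52 pos [ 0.3888 -0.2858  0.0905] psi 66.8 tilt deg 0.09 q1,q6 [ -39. -106.] w 0.659
shift x -2.1 y 0.7 z 56.5 mm (rows>=1.4), then turn az None
```

View pics/s1.png

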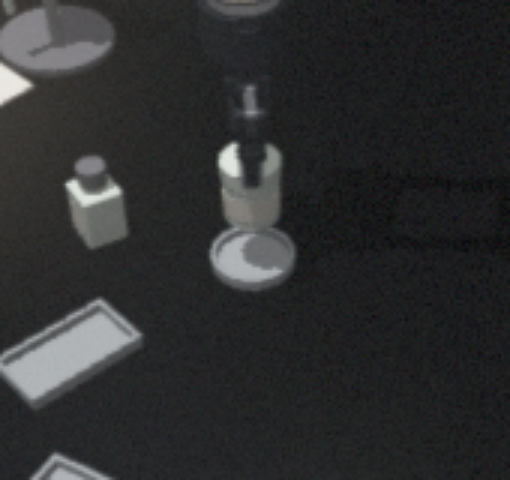

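The jar (crop ~250,185) hangs upright over its nest (~252,257). Lowering.

Emit:
{"name": "drive_tool", "arguments": {"rows": [[0, 0, 0, -0.002, 0.0005, 0.015, 0.4], [0, 0, 0, 0, 0, 0.015, 0.4], [0, 0, 0, 0, 0, 0.01, 0.4], [0, 0, 0, 0, 0, 0.008, 0.4], [0, 0, 0, 0, 0, 0.004, 0.4], [0, 0, 0, 0, 0, 0.002, 0.4], [0, 0, 0, 0, 0, 0, 0.4], [0, 0, 0, 0, 0, 0, 0.4]]}}

```text
time: 6.23
tool_pos: [0.3921, -0.2838, 0.0361]
tcp_rot: [0.626, 3.078, -0.0]
wrist_force: [0.1, 0.2, -1.3]
width: 0.656
grip_force: 32.4
```

Emit:
{"name": "drive_tool", "arguments": {"rows": [[0, 0, 0, 0, 0, 0.001, 0.4], [0, 0, 0, 0, 0, 0.001, 0.4], [0, 0, 0, 0, 0, 0, 0.4]]}}

```text
time: 6.48
tool_pos: [0.3924, -0.2842, 0.0345]
tcp_rot: [0.627, 3.077, -0.001]
wrist_force: [0.6, 0.1, 1.1]
width: 0.657
grip_force: 32.6
```

Emit:
{"name": "drive_tool", "arguments": {"rows": [[0, 0, 0, 0, 0, 0.0005, 0.4], [0, 0, 0, 0, 0, 0, 0.4]]}}

```text
time: 6.65
tool_pos: [0.3924, -0.2842, 0.0345]
tcp_rot: [0.627, 3.077, -0.001]
wrist_force: [-1.4, 1.9, 6.1]
width: 0.655
grip_force: 33.0
```

Emit:
{"name": "drive_tool", "arguments": {"rows": [[0, 0, 0, 0, 0, 0, 0.7], [0, 0, 0, 0, 0, 0, 0.8], [0, 0, 0, 0, 0, 0, 1], [0, 0, 0, 0, 0, 0, 1], [0, 0, 0, 0, 0, 0, 1], [0, 0, 0, 0, 0, -0.015, 1], [0, 0, 0, 0, 0, -0.025, 1], [0, 0, 0, 0, 0, -0.03, 1]]}}

```text
time: 7.32
tool_pos: [0.3898, -0.2822, 0.1017]
tcp_rot: [-0.626, -3.074, -0.004]
wrist_force: [0.1, -0.4, 0.2]
width: 1.0
grip_force: 0.0
```

```bash
python3 -c "
from plan import *
plan((.508,-.401,.13,1),(.508,-.401,.02,None),(.508,-.401,.1,None),(.6705,-.089,.1,31.6),(.6705,-.089,.024,None))"
```

```text
t 7.32 pos [ 0.3898 -0.2822  0.1017] psi 67.0 tilt deg 0.31 q1,q6 [ -39. -106.] w 1.0
shift x -155.2 y -63.1 z -28.3 mm (rows>=4.1), then turn az 66.0
shift x 0.0 y 0.0 z 110.0 mm (rows>=2.6), then turn az None
shift x 0.0 y 0.0 z -80.0 mm (rows>=1.9), then turn az None
shift x 309.1 y 167.9 z -0.0 mm (rows>=8.4), then turn az -30.6
shift x 0.0 y 0.0 z 76.0 mm (rows>=1.8), then turn az None
```

Emit:
{"name": "drive_tool", "arguments": {"rows": [[0, 0, 0, 0, 0, -0.026, 1], [0, 0, 0, -0.026, -0.0105, 0, 1], [0, 0, 0, -0.026, -0.0105, 0, 1], [0, 0, 0, -0.026, -0.0105, 0, 1], [0, 0, 0, -0.026, -0.0105, 0, 1], [0, 0, 0, -0.026, -0.0105, 0, 1], [0, 0, 0, -0.026, -0.0105, 0, 1]]}}

```text
time: 7.9
tool_pos: [0.5113, -0.4035, 0.1288]
tcp_rot: [-0.627, -3.078, -0.0]
wrist_force: [-0.0, 0.0, 0.4]
width: 1.003
grip_force: 0.0
```

Emit:
{"name": "drive_tool", "arguments": {"rows": [[0, 0, 6.6, 0, 0, 0, 1], [0, 0, 6.6, 0, 0, 0, 1], [0, 0, 6.6, 0, 0, 0, 1], [0, 0, 6.6, 0, 0, 0, 1], [0, 0, 6.6, 0, 0, 0, 1], [0, 0, 6.6, 0, 0, 0, 1], [0, 0, 6.6, 0, 0, 0, 1], [0, 0, 6.6, 0, 0, 0, 1]]}}

```text
time: 8.57
tool_pos: [0.5104, -0.4025, 0.1287]
tcp_rot: [-1.937, -2.472, 0.0]
wrist_force: [-0.9, 1.0, -0.5]
width: 1.001
grip_force: 0.0
```

Emit:
{"name": "drive_tool", "arguments": {"rows": [[0, 0, 6.6, 0, 0, 0, 1], [0, 0, 6.6, 0, 0, 0, 1], [0, 0, 0, 0, 0, 0, 1]]}}

```text
time: 8.82
tool_pos: [0.5104, -0.4025, 0.1287]
tcp_rot: [-2.205, -2.237, 0.0]
wrist_force: [-0.1, -0.2, 0.8]
width: 1.0
grip_force: 0.0
```

```bash
python3 -c "
from plan import *
from fit import fit
plan((.508,-.401,.13,1),(.508,-.401,.02,None))
for c,t in(('top',38),('scene',62)):
    p=read_camera(c);print(c,'jar in nest',np.round(fit(p,'jar',.391,-.286,z=.004,thr=t+95,pad=1),4))
    a=p['color'][:,:,::-1]
    a=a[170:290,390:520] if c=='top' else a[70:150,210:340]
    cv2.imwrite(f'pics/{c}2.png',cv2.resize(a,None,fx=4,fy=4))
a=cv2.imread('pics/top2.png');b=cv2.imread('pics/scene2.png');w=np.zeros((480+320,520,3),np.uint8);w[:480]=a;w[480:]=b;cv2.imwrite('pics/c2.png',cv2.resize(w,None,fx=.74,fy=.74))"
```

```text
t 8.82 pos [ 0.5104 -0.4025  0.1287] psi 0.8 tilt deg 0.04 q1,q6 [-40. -41.] w 1.0
shift x 1.5 y -2.4 z -1.3 mm (rows>=0.1), then turn az -0.2
shift x 0.0 y 0.0 z 110.0 mm (rows>=2.6), then turn az None
top jar in nest [ 3.947000e-01 -2.832000e-01  0.000000e+00  2.085089e+02  6.018828e+02]
scene jar in nest [ 3.941000e-01 -2.832000e-01  4.000000e-03  3.235273e+02  2.053731e+02]
```

View pics/c2.png

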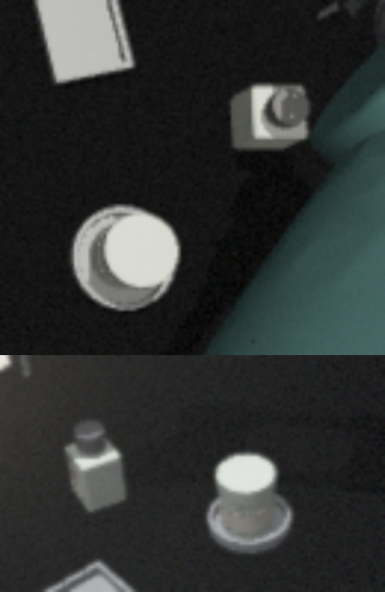

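Jar stands upright inside its nest (top crop ~135,255; scene crop ~248,500); bottle untouched. Grasp the bottle.

Emit:
{"name": "drive_tool", "arguments": {"rows": [[0, 0, 0, 0.001, -0.002, 0.02, 1], [0, 0, 0, 0, 0, 0.025, 1], [0, 0, 0, 0, 0, 0.025, 1], [0, 0, 0, 0, 0, 0.02, 1], [0, 0, 0, 0, 0, 0.018, 1], [0, 0, 0, 0, 0, 0, 0.7], [0, 0, 0, 0, 0, 0, 0.6], [0, 0, 0, 0, 0, 0, 0.5]], "force": 30}}

```text
time: 9.58
tool_pos: [0.5093, -0.4022, 0.0222]
tcp_rot: [2.2, 2.241, 0.0]
wrist_force: [0.0, -0.0, 0.3]
width: 0.608
grip_force: 0.0
```

Emit:
{"name": "drive_tool", "arguments": {"rows": [[0, 0, 0, 0, 0, 0, 0.4], [0, 0, 0, 0, 0, 0, 0.3], [0, 0, 0, 0, 0, 0, 0.3], [0, 0, 0, 0, 0, 0, 0.3], [0, 0, 0, 0, 0, 0, 0.3]]}}

```text
time: 10.0
tool_pos: [0.5097, -0.4028, 0.023]
tcp_rot: [2.2, 2.238, 0.0]
wrist_force: [-0.4, -1.1, 6.8]
width: 0.509
grip_force: 32.6
```

Emit:
{"name": "drive_tool", "arguments": {"rows": [[0, 0, 0, 0, 0, -0.01, 0.3], [0, 0, 0, 0, 0, -0.015, 0.3], [0, 0, 0, 0, 0, -0.02, 0.3], [0, 0, 0, 0, 0, -0.02, 0.3], [0, 0, 0, 0, 0, -0.015, 0.3], [0, 0, 0, 0, 0, 0, 0.3]]}}

```text
time: 10.5
tool_pos: [0.5106, -0.4032, 0.1055]
tcp_rot: [2.198, 2.236, 0.001]
wrist_force: [1.1, -1.0, -0.5]
width: 0.508
grip_force: 32.0
```

```bash
python3 -c "
from plan import *
plan((.6705,-.089,.1,31.6),(.6705,-.089,.024,None))
p=read_camera('scene')
a=p['color'][30:160,180:340,::-1];cv2.imwrite('pics/s3.png',cv2.resize(a,None,fx=3,fy=3))"
```

```text
t 10.5 pos [ 0.5106 -0.4032  0.1055] psi 1.0 tilt deg 0.36 q1,q6 [-40. -41.] w 0.508
shift x 311.4 y 165.3 z 5.5 mm (rows>=8.5), then turn az -30.6
shift x 0.0 y 0.0 z 76.0 mm (rows>=1.8), then turn az None
```

View pics/s3.png

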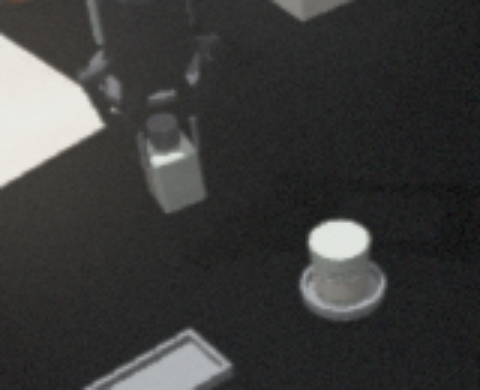

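Bottle is held upright (crop ~172,165). Carrying it to the square nest.

Emit:
{"name": "drive_tool", "arguments": {"rows": [[0, 0, 0, 0.0152, 0.008, 0, 0.3], [0, 0, 0, 0.0228, 0.0121, 0, 0.3], [0, 0, 0, 0.0228, 0.0121, 0, 0.3], [0, 0, 0, 0.0228, 0.0121, 0, 0.3], [0, 0, 0, 0.0228, 0.0121, 0, 0.3], [0, 0, 0, 0.0228, 0.0121, 0, 0.3], [0, 0, 0, 0.0228, 0.0121, 0, 0.3], [0, 0, 0, 0.0228, 0.0121, 0, 0.3]]}}

```text
time: 11.22
tool_pos: [0.5972, -0.2234, 0.0989]
tcp_rot: [-2.2, -2.238, 0.002]
wrist_force: [0.7, 0.4, -2.0]
width: 0.505
grip_force: 32.0
```

Emit:
{"name": "drive_tool", "arguments": {"rows": [[0, 0, 0, 0.0228, 0.0121, 0, 0.3], [0, 0, 0, 0.0228, 0.0121, 0, 0.3], [0, 0, 0, 0.0228, 0.0121, 0, 0.3], [0, 0, 0, 0.0228, 0.0121, 0, 0.3], [0, 0, 0, 0.0228, 0.0121, 0, 0.3], [0, 0, 0, 0.0228, 0.0121, 0, 0.3], [0, 0, 0, 0.0228, 0.0121, 0, 0.3]]}}

```text
time: 11.8
tool_pos: [0.679, -0.0628, 0.0987]
tcp_rot: [-2.2, -2.238, 0.004]
wrist_force: [-0.2, -0.2, -0.3]
width: 0.508
grip_force: 32.0
```

Emit:
{"name": "drive_tool", "arguments": {"rows": [[0, 0, -6.1, 0, 0, 0, 0.3], [0, 0, -6.1, 0, 0, 0, 0.3], [0, 0, -6.1, 0, 0, 0, 0.3], [0, 0, -6.1, 0, 0, 0, 0.3], [0, 0, -6.1, 0, 0, 0, 0.3], [0, 0, 0, 0, 0, 0, 0.3], [0, 0, 0, 0, 0, 0, 0.3]]}}

```text
time: 12.38
tool_pos: [0.679, -0.064, 0.0993]
tcp_rot: [-1.538, -2.736, 0.002]
wrist_force: [-0.6, 0.3, -2.1]
width: 0.506
grip_force: 32.0
```

```bash
python3 -c "
from plan import *
plan((.6705,-.089,.1,31.6),(.6705,-.089,.024,None))
ims=[]
for c in('top','scene'):
    p=read_camera(c);u,v=proj(p,[.67,-.089,.05])[0].astype(int);ims.append(cv2.resize(p['color'][v-45:v+45,u-45:u+45,::-1],None,fx=4,fy=4))
cv2.imwrite('pics/c4.png',np.hstack(ims))"
```

```text
t 12.38 pos [ 0.679  -0.064   0.0993] psi 31.3 tilt deg 0.18 q1,q6 [ -7. -39.] w 0.506
shift x -16.9 y -20.2 z -0.7 mm (rows>=0.6), then turn az -0.3
shift x 0.0 y 0.0 z 76.0 mm (rows>=1.8), then turn az None
```

View pics/c4.png

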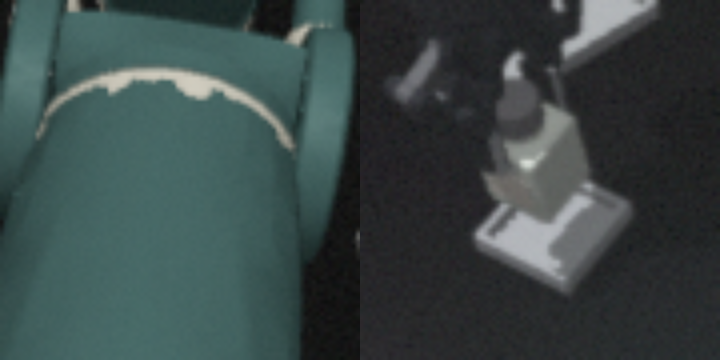

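Bottle hangs upright, one row too far (I sent one row too many); shifting back, then lowering.

Emit:
{"name": "drive_tool", "arguments": {"rows": [[0, 0, 0, -0.0085, -0.01, 0, 0.3], [0, 0, 0, -0.0085, -0.01, 0, 0.3], [0, 0, 0, 0, 0, 0.015, 0.3], [0, 0, 0, 0, 0, 0.02, 0.3], [0, 0, 0, 0, 0, 0.015, 0.3], [0, 0, 0, 0, 0, 0.008, 0.3], [0, 0, 0, 0, 0, 0, 0.3], [0, 0, 0, 0, 0, 0, 0.3]]}}

```text
time: 13.15
tool_pos: [0.6714, -0.0896, 0.0425]
tcp_rot: [-1.535, -2.739, 0.001]
wrist_force: [0.4, -0.1, -1.1]
width: 0.508
grip_force: 32.0
```

```bash
python3 -c "
from plan import *
plan((.6705,-.089,.026,31.6))
p=read_camera('scene');u,v=proj(p,[.67,-.089,.03])[0].astype(int);cv2.imwrite('pics/c5.png',cv2.resize(p['color'][v-35:v+35,u-35:u+35,::-1],None,fx=5,fy=5))"
```

```text
t 13.15 pos [ 0.6714 -0.0896  0.0425] psi 31.5 tilt deg 0.09 q1,q6 [-10. -41.] w 0.508
shift x 1.0 y -0.5 z 16.5 mm (rows>=0.4), then turn az -0.1
```

View pics/c5.png

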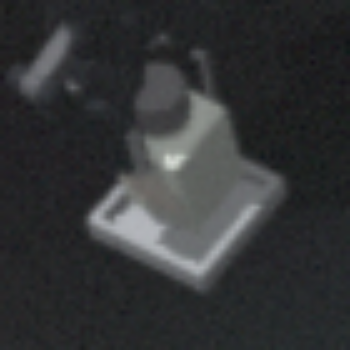

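Bottle sits over the nest, aligned, about 16 mm up. Lowering gently.

Emit:
{"name": "drive_tool", "arguments": {"rows": [[0, 0, 0, 0.001, 0, 0.006, 0.3], [0, 0, 0, 0, 0, 0.004, 0.3], [0, 0, 0, 0, 0, 0.002, 0.3], [0, 0, 0, 0, 0, 0.001, 0.3], [0, 0, 0, 0, 0, 0, 0.3]]}}

```text
time: 13.62
tool_pos: [0.6713, -0.0882, 0.0299]
tcp_rot: [-1.535, -2.74, 0.0]
wrist_force: [-0.1, 0.4, -1.0]
width: 0.507
grip_force: 32.0
```

Emit:
{"name": "drive_tool", "arguments": {"rows": [[0, 0, 0, 0, 0, 0.001, 0.3], [0, 0, 0, 0, 0, 0.001, 0.3], [0, 0, 0, 0, 0, 0, 0.3]]}}

```text
time: 13.87
tool_pos: [0.6715, -0.0884, 0.0281]
tcp_rot: [-1.535, -2.741, 0.0]
wrist_force: [0.2, 0.3, -2.7]
width: 0.508
grip_force: 32.0
```

Emit:
{"name": "drive_tool", "arguments": {"rows": [[0, 0, 0, 0, 0, 0.001, 0.3], [0, 0, 0, 0, 0, 0, 0.3]]}}

```text
time: 14.03
tool_pos: [0.6717, -0.0884, 0.0272]
tcp_rot: [1.535, 2.74, 0.0]
wrist_force: [-0.2, 1.1, -1.9]
width: 0.505
grip_force: 32.0
```

Emit:
{"name": "drive_tool", "arguments": {"rows": [[0, 0, 0, 0, 0, 0.0005, 0.3], [0, 0, 0, 0, 0, 0.0005, 0.3], [0, 0, 0, 0, 0, 0, 0.3]]}}

```text
time: 14.28
tool_pos: [0.6718, -0.0886, 0.0271]
tcp_rot: [1.535, 2.74, 0.0]
wrist_force: [-1.8, -0.2, 5.0]
width: 0.508
grip_force: 32.6
```

Emit:
{"name": "drive_tool", "arguments": {"rows": [[0, 0, 0, 0, 0, 0, 0.6], [0, 0, 0, 0, 0, 0, 0.7], [0, 0, 0, 0, 0, 0, 0.9], [0, 0, 0, 0, 0, 0, 0.9], [0, 0, 0, 0, 0, -0.02, 1], [0, 0, 0, 0, 0, -0.03, 1], [0, 0, 0, 0, 0, -0.03, 1], [0, 0, 0, 0, 0, -0.03, 1]]}}

```text
time: 14.95
tool_pos: [0.671, -0.0883, 0.1365]
tcp_rot: [-1.535, -2.74, 0.001]
wrist_force: [0.8, -0.1, -0.0]
width: 1.003
grip_force: 0.0
```

```bash
python3 -c "
from plan import *
plan((.481,.091,.137,-65.3),(.481,.091,.012,None))
p=read_camera('scene');u,v=proj(p,[.67,-.089,.03])[0].astype(int);cv2.imwrite('pics/c6.png',cv2.resize(p['color'][v-35:v+35,u-35:u+35,::-1],None,fx=5,fy=5))"
```

```text
t 14.95 pos [ 0.671  -0.0883  0.1365] psi 31.5 tilt deg 0.08 q1,q6 [-10. -41.] w 1.003
shift x 252.1 y -68.4 z -0.5 mm (rows>=6.3), then turn az 96.8
shift x 0.0 y 0.0 z 125.0 mm (rows>=3.0), then turn az None
```

Emit:
{"name": "drive_tool", "arguments": {"rows": [[0, 0, 0, 0.0315, -0.0085, 0, 1], [0, 0, 0, 0.0315, -0.0085, 0, 1], [0, 0, 0, 0.0315, -0.0085, 0, 1], [0, 0, 0, 0.0315, -0.0085, 0, 1], [0, 0, 0, 0.0315, -0.0085, 0, 1], [0, 0, 0, 0.0315, -0.0085, 0, 1], [0, 0, 0, 0.0315, -0.0085, 0, 1], [0, 0, 0, 0.0315, -0.0085, 0, 1]]}}

```text
time: 15.67
tool_pos: [0.4807, 0.0919, 0.136]
tcp_rot: [1.536, 2.74, 0.001]
wrist_force: [-0.3, 0.9, -0.2]
width: 0.997
grip_force: 0.0
```

Emit:
{"name": "drive_tool", "arguments": {"rows": [[0, 0, 6.9, 0, 0, 0, 1], [0, 0, 6.9, 0, 0, 0, 1], [0, 0, 6.9, 0, 0, 0, 1], [0, 0, 6.9, 0, 0, 0, 1], [0, 0, 6.9, 0, 0, 0, 1], [0, 0, 6.9, 0, 0, 0, 1], [0, 0, 6.9, 0, 0, 0, 1]]}}

```text
time: 16.25
tool_pos: [0.4819, 0.0911, 0.136]
tcp_rot: [2.528, 1.865, 0.0]
wrist_force: [0.1, -0.4, 0.4]
width: 0.996
grip_force: 0.0
```

Emit:
{"name": "drive_tool", "arguments": {"rows": [[0, 0, 6.9, 0, 0, 0, 1], [0, 0, 6.9, 0, 0, 0, 1], [0, 0, 6.9, 0, 0, 0, 1], [0, 0, 6.9, 0, 0, 0, 1], [0, 0, 6.9, 0, 0, 0, 1], [0, 0, 6.9, 0, 0, 0, 1], [0, 0, 6.9, 0, 0, 0, 1], [0, 0, 0, 0, 0, 0, 1]]}}

```text
time: 16.92
tool_pos: [0.4819, 0.091, 0.136]
tcp_rot: [-3.069, -0.672, -0.0]
wrist_force: [0.8, 0.2, -0.6]
width: 1.0
grip_force: 0.0
```

```bash
python3 -c "
from plan import *
from fit import fit
plan((.481,.091,.137,-65.3),(.481,.091,.012,None))
p=read_camera('scene');print(np.round(fit(p,'bottle',.67,-.089,z=.004,thr=110,pad=2,a0s=(.55,)),4))
u,v=proj(p,[.57,.0,.03])[0].astype(int);cv2.imwrite('pics/c6.png',cv2.resize(p['color'][v-70:v+70,u-80:u+90,::-1],None,fx=4,fy=4))"
```

```text
t 16.92 pos [0.4819 0.091  0.136 ] psi -65.3 tilt deg 0.01 q1,q6 [ 8. 73.] w 1.0
shift x -0.9 y -0.4 z -1.0 mm (rows>=0.0), then turn az 0.0
shift x 0.0 y 0.0 z 125.0 mm (rows>=3.0), then turn az None
[ 6.744000e-01 -7.960000e-02  6.230880e+01  3.487676e+02  5.100956e+02]
```

View pics/c6.png

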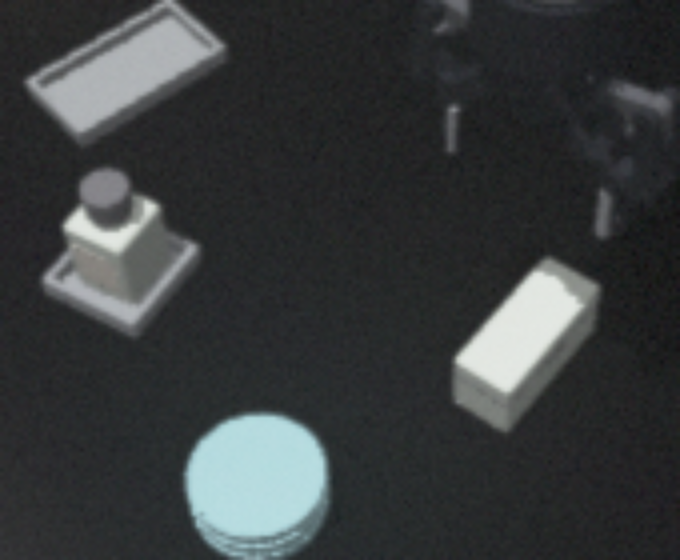

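Bottle stands upright in the square nest (crop ~115,240); the open fingers straddle the box's width (box ~525,345). Grasping the box.

Emit:
{"name": "drive_tool", "arguments": {"rows": [[0, 0, 0, -0.001, 0, 0.02, 1], [0, 0, 0, 0, 0, 0.025, 1], [0, 0, 0, 0, 0, 0.025, 1], [0, 0, 0, 0, 0, 0.025, 1], [0, 0, 0, 0, 0, 0.02, 1], [0, 0, 0, 0, 0, 0.009, 1], [0, 0, 0, 0, 0, 0, 0.7], [0, 0, 0, 0, 0, 0, 0.6]]}}

```text
time: 17.63
tool_pos: [0.4811, 0.0906, 0.0122]
tcp_rot: [-3.067, -0.679, 0.001]
wrist_force: [0.0, -0.2, 0.9]
width: 0.744
grip_force: 0.0
```

Emit:
{"name": "drive_tool", "arguments": {"rows": [[0, 0, 0, 0, 0, 0, 0.5], [0, 0, 0, 0, 0, 0, 0.4], [0, 0, 0, 0, 0, 0, 0.3], [0, 0, 0, 0, 0, 0, 0.3], [0, 0, 0, 0, 0, 0, 0.3], [0, 0, 0, 0, 0, 0, 0.3]], "force": 40}}

```text
time: 18.13
tool_pos: [0.4828, 0.091, 0.0141]
tcp_rot: [3.068, 0.677, 0.005]
wrist_force: [-0.8, 0.5, 6.8]
width: 0.455
grip_force: 40.8
```

Emit:
{"name": "drive_tool", "arguments": {"rows": [[0, 0, 0, 0, 0, -0.01, 0.3], [0, 0, 0, 0, 0, -0.02, 0.3], [0, 0, 0, 0, 0, -0.025, 0.3], [0, 0, 0, 0, 0, -0.025, 0.3], [0, 0, 0, 0, 0, -0.02, 0.3], [0, 0, 0, 0, 0, 0, 0.3]]}}

```text
time: 18.63
tool_pos: [0.4847, 0.091, 0.1176]
tcp_rot: [3.067, 0.677, 0.014]
wrist_force: [0.3, -0.2, -1.4]
width: 0.459
grip_force: 41.0
```

```bash
python3 -c "
from plan import *
plan((.602,-.2505,.112,-76.6),(.602,-.2505,.016,None))
p=read_camera('scene')
u,v=proj(p,[.48,.09,.11])[0].astype(int);cv2.imwrite('pics/c7.png',cv2.resize(p['color'][v-50:v+50,u-60:u+60,::-1],None,fx=4,fy=4))"
```

```text
t 18.63 pos [0.4847 0.091  0.1176] psi -65.1 tilt deg 0.53 q1,q6 [ 8. 73.] w 0.459
shift x -37.4 y 359.1 z 5.6 mm (rows>=8.7), then turn az 11.5
shift x 0.0 y 0.0 z 96.0 mm (rows>=2.3), then turn az None
```

View pics/c7.png

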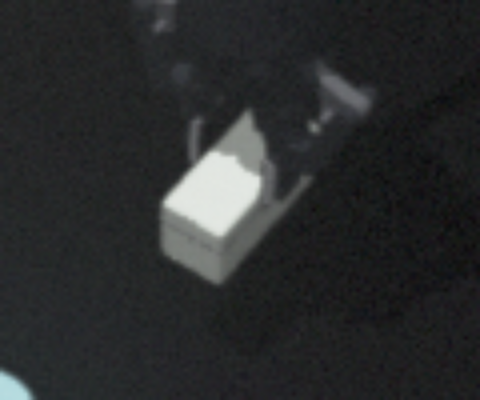

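Box is held level (crop ~235,195). Carrying to the oblong nest, clear of the bottle.

Emit:
{"name": "drive_tool", "arguments": {"rows": [[0, 0, 0, -0.0016, 0.0152, 0, 0.3], [0, 0, 0, -0.0024, 0.0229, 0, 0.3], [0, 0, 0, -0.0024, 0.0229, 0, 0.3], [0, 0, 0, -0.0024, 0.0229, 0, 0.3], [0, 0, 0, -0.0024, 0.0229, 0, 0.3], [0, 0, 0, -0.0024, 0.0229, 0, 0.3], [0, 0, 0, -0.0024, 0.0229, 0, 0.3], [0, 0, 0, -0.0024, 0.0229, 0, 0.3]]}}

```text
time: 19.35
tool_pos: [0.5367, -0.0772, 0.11]
tcp_rot: [-3.067, -0.676, 0.005]
wrist_force: [-0.2, 0.1, -1.4]
width: 0.454
grip_force: 41.0
```

Emit:
{"name": "drive_tool", "arguments": {"rows": [[0, 0, 0, -0.0024, 0.0229, 0, 0.3], [0, 0, 0, -0.0024, 0.0229, 0, 0.3], [0, 0, 0, -0.0024, 0.0229, 0, 0.3], [0, 0, 0, -0.0024, 0.0229, 0, 0.3], [0, 0, 0, -0.0024, 0.0229, 0, 0.3], [0, 0, 0, -0.0024, 0.0229, 0, 0.3], [0, 0, 0, -0.0024, 0.0229, 0, 0.3], [0, 0, 0, -0.0024, 0.0229, 0, 0.3]]}}

```text
time: 20.02
tool_pos: [0.5965, -0.2511, 0.1096]
tcp_rot: [-3.066, -0.676, 0.005]
wrist_force: [0.4, 0.1, -2.0]
width: 0.455
grip_force: 41.0
```

Emit:
{"name": "drive_tool", "arguments": {"rows": [[0, 0, 5.7, 0, 0, 0, 0.3], [0, 0, 5.7, 0, 0, 0, 0.3], [0, 0, 0, 0, 0, 0, 0.3], [0, 0, 0, 0, 0, 0, 0.3]]}}

```text
time: 20.35
tool_pos: [0.5965, -0.2502, 0.1101]
tcp_rot: [-3.118, -0.373, 0.004]
wrist_force: [-0.7, 1.2, -1.6]
width: 0.457
grip_force: 41.0
```

```bash
python3 -c "
from plan import *
plan((.602,-.2505,.05,-76.6),(.602,-.2505,.018,None))"
```

```text
t 20.35 pos [ 0.5965 -0.2502  0.1101] psi -76.4 tilt deg 0.19 q1,q6 [-25.  51.] w 0.457
shift x 5.3 y 1.6 z 60.1 mm (rows>=1.4), then turn az 0.2
shift x 0.0 y 0.0 z 32.0 mm (rows>=0.8), then turn az None
```

Emit:
{"name": "drive_tool", "arguments": {"rows": [[0, 0, 0, 0.0053, 0.0016, 0.01, 0.3], [0, 0, 0, 0, 0, 0.02, 0.3], [0, 0, 0, 0, 0, 0.02, 0.3], [0, 0, 0, 0, 0, 0.015, 0.3], [0, 0, 0, 0, 0, 0.008, 0.3], [0, 0, 0, 0, 0, 0, 0.3], [0, 0, 0, 0, 0, 0, 0.3]]}}

```text
time: 20.93
tool_pos: [0.6031, -0.2505, 0.0384]
tcp_rot: [-3.119, -0.37, 0.002]
wrist_force: [-0.4, 0.3, -1.5]
width: 0.45
grip_force: 41.0
```

```bash
python3 -c "
from plan import *
plan((.602,-.2505,.017,-76.6))
p=read_camera('scene')
u,v=proj(p,[.602,-.25,.03])[0].astype(int);cv2.imwrite('pics/c8.png',cv2.resize(p['color'][v-40:v+40,u-50:u+50,::-1],None,fx=5,fy=5))"
```

```text
t 20.93 pos [ 0.6031 -0.2505  0.0384] psi -76.5 tilt deg 0.08 q1,q6 [-25.  52.] w 0.45
shift x -1.0 y -0.2 z 21.4 mm (rows>=0.5), then turn az 0.1
```

View pics/c8.png

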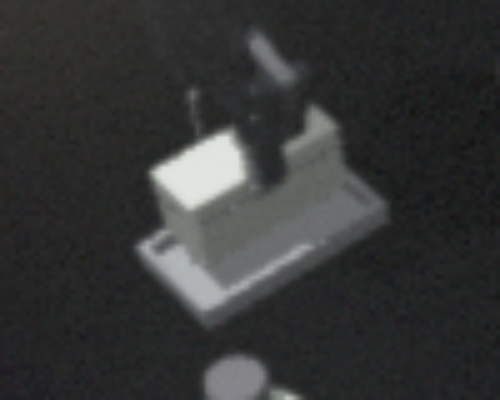

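Box (crop ~250,200) is aligned above its nest. Lowering to contact.

Emit:
{"name": "drive_tool", "arguments": {"rows": [[0, 0, 0, 0, 0, 0.008, 0.3], [0, 0, 0, 0, 0, 0.006, 0.3], [0, 0, 0, 0, 0, 0.003, 0.3], [0, 0, 0, 0, 0, 0.001, 0.3], [0, 0, 0, 0, 0, 0, 0.3], [0, 0, 0, 0, 0, 0, 0.3]]}}

```text
time: 21.48
tool_pos: [0.6034, -0.251, 0.0212]
tcp_rot: [3.12, 0.369, 0.0]
wrist_force: [-0.1, -0.4, -0.8]
width: 0.459
grip_force: 41.1
```

Emit:
{"name": "drive_tool", "arguments": {"rows": [[0, 0, 0, 0, 0, 0.001, 0.3], [0, 0, 0, 0, 0, 0.0005, 0.3], [0, 0, 0, 0, 0, 0, 0.3]]}}

```text
time: 21.73
tool_pos: [0.6034, -0.251, 0.0198]
tcp_rot: [3.12, 0.369, 0.0]
wrist_force: [0.5, 0.1, -1.4]
width: 0.456
grip_force: 41.1
```

Emit:
{"name": "drive_tool", "arguments": {"rows": [[0, 0, 0, 0, 0, 0.001, 0.3], [0, 0, 0, 0, 0, 0, 0.3]]}}

```text
time: 21.9
tool_pos: [0.6033, -0.2509, 0.0186]
tcp_rot: [-3.12, -0.369, 0.0]
wrist_force: [0.2, 1.0, -2.5]
width: 0.45
grip_force: 41.1
```

Emit:
{"name": "drive_tool", "arguments": {"rows": [[0, 0, 0, 0, 0, 0.0005, 0.3], [0, 0, 0, 0, 0, 0.0005, 0.3], [0, 0, 0, 0, 0, 0, 0.3]]}}

```text
time: 22.15
tool_pos: [0.6033, -0.251, 0.0182]
tcp_rot: [-3.12, -0.369, 0.0]
wrist_force: [-1.7, 1.2, 2.8]
width: 0.452
grip_force: 41.5
```

Emit:
{"name": "drive_tool", "arguments": {"rows": [[0, 0, 0, 0, 0, 0.0003, 0.3], [0, 0, 0, 0, 0, 0, 0.55], [0, 0, 0, 0, 0, 0, 0.65], [0, 0, 0, 0, 0, 0, 0.9], [0, 0, 0, 0, 0, -0.02, 0.9], [0, 0, 0, 0, 0, -0.03, 0.9], [0, 0, 0, 0, 0, -0.04, 0.9], [0, 0, 0, 0, 0, -0.04, 0.9]]}}

```text
time: 22.82
tool_pos: [0.6023, -0.2505, 0.147]
tcp_rot: [-3.118, -0.368, 0.004]
wrist_force: [0.9, 0.1, 0.2]
width: 0.897
grip_force: 0.0
```

```bash
python3 -c "
from plan import *
plan((.6205,.269,.15,None),(.6205,.269,.012,None),(.6205,.269,.09,None),(.3775,.2845,.09,None))"
```

```text
t 22.82 pos [ 0.6023 -0.2505  0.147 ] psi -76.5 tilt deg 0.18 q1,q6 [-25.  52.] w 0.897
shift x 138.8 y -500.9 z -3.0 mm (rows>=12.5), then turn az None
shift x 0.0 y 0.0 z 138.0 mm (rows>=3.3), then turn az None
shift x 0.0 y 0.0 z -78.0 mm (rows>=1.9), then turn az None
shift x -232.7 y -71.7 z -0.0 mm (rows>=5.8), then turn az None
```

Emit:
{"name": "drive_tool", "arguments": {"rows": [[0, 0, 0, 0.0087, -0.0313, 0, 0.9], [0, 0, 0, 0.0087, -0.0313, 0, 0.9], [0, 0, 0, 0.0087, -0.0313, 0, 0.9], [0, 0, 0, 0.0087, -0.0313, 0, 0.9], [0, 0, 0, 0.0087, -0.0313, 0, 0.9], [0, 0, 0, 0.0087, -0.0313, 0, 0.9], [0, 0, 0, 0.0087, -0.0313, 0, 0.9], [0, 0, 0, 0.0087, -0.0313, 0, 0.9]]}}

```text
time: 23.48
tool_pos: [0.6127, 0.0103, 0.1474]
tcp_rot: [3.12, 0.369, 0.001]
wrist_force: [0.1, -0.1, -0.3]
width: 0.9
grip_force: 0.0
```

Emit:
{"name": "drive_tool", "arguments": {"rows": [[0, 0, 0, 0.0087, -0.0313, 0, 0.9], [0, 0, 0, 0.0087, -0.0313, 0, 0.9], [0, 0, 0, 0.0087, -0.0313, 0, 0.9], [0, 0, 0, 0.0087, -0.0313, 0, 0.9], [0, 0, 0, 0.0087, -0.0313, 0, 0.9], [0, 0, 0, 0.0087, -0.0313, 0, 0.9], [0, 0, 0, 0.0087, -0.0313, 0, 0.9], [0, 0, 0, 0.0087, -0.0313, 0, 0.9]]}}

```text
time: 24.15
tool_pos: [0.622, 0.2702, 0.1472]
tcp_rot: [-3.12, -0.369, -0.001]
wrist_force: [1.0, 0.4, -0.4]
width: 0.898
grip_force: 0.0
```

Emit:
{"name": "drive_tool", "arguments": {"rows": [[0, 0, 0, 0, 0, 0, 0.9], [0, 0, 0, 0, 0, 0, 0.9]]}}

```text
time: 24.32
tool_pos: [0.6218, 0.2704, 0.147]
tcp_rot: [3.119, 0.374, 0.0]
wrist_force: [-0.7, -1.2, 0.4]
width: 0.903
grip_force: 0.0
```

```bash
python3 -c "
from plan import *
plan((.6205,.269,.15,None),(.6205,.269,.012,None))
p=read_camera('scene')
a=cv2.resize(p['color'][70:230,190:330,::-1],None,fx=3,fy=3);u,v=proj(p,[.62,.268,.06])[0].astype(int)
b=cv2.resize(p['color'][v-60:v+50,u-50:u+45,::-1],None,fx=4,fy=4)[:440,:380];w=np.zeros((480,800,3),np.uint8);w[:480,:420]=a;w[:b.shape[0],420:420+b.shape[1]]=b;cv2.imwrite('pics/c9.png',w)"
```

```text
t 24.32 pos [0.6218 0.2704 0.147 ] psi -76.3 tilt deg 0.0 q1,q6 [21. 98.] w 0.903
shift x -1.6 y 1.1 z -3.0 mm (rows>=0.1), then turn az None
shift x 0.0 y 0.0 z 138.0 mm (rows>=3.3), then turn az None
```

View pics/c9.png

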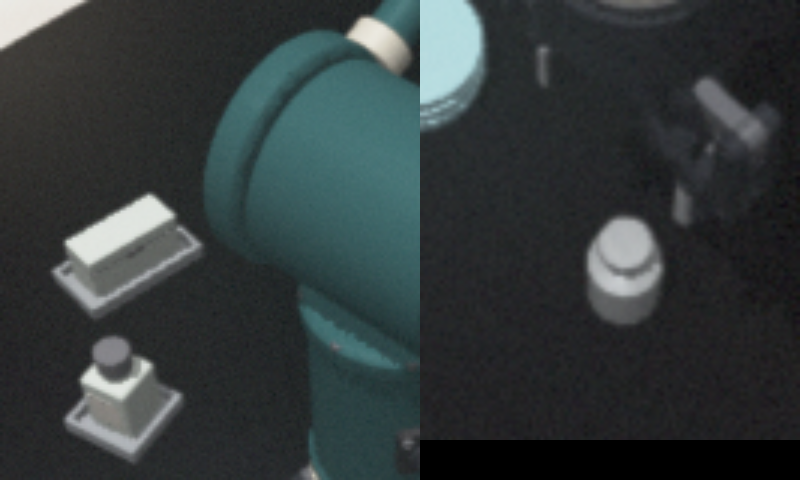

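Box and bottle sit in their nests (left, ~125,250 and ~120,395); fingers are above the steel weight (right, ~625,270). Grasping it.

Emit:
{"name": "drive_tool", "arguments": {"rows": [[0, 0, 0, -0.0015, 0.001, 0.025, 0.9], [0, 0, 0, 0, 0, 0.03, 0.9], [0, 0, 0, 0, 0, 0.03, 0.9], [0, 0, 0, 0, 0, 0.025, 0.9], [0, 0, 0, 0, 0, 0.016, 0.9], [0, 0, 0, 0, 0, 0.008, 0.9], [0, 0, 0, 0, 0, 0, 0.7], [0, 0, 0, 0, 0, 0, 0.6]]}}

```text
time: 25.03
tool_pos: [0.6212, 0.2663, 0.0137]
tcp_rot: [3.12, 0.367, 0.0]
wrist_force: [-0.5, 0.4, 0.2]
width: 0.632
grip_force: 0.0
```

Emit:
{"name": "drive_tool", "arguments": {"rows": [[0, 0, 0, 0, 0, 0, 0.5], [0, 0, 0, 0, 0, 0, 0.4], [0, 0, 0, 0, 0, 0, 0.3], [0, 0, 0, 0, 0, 0, 0.3], [0, 0, 0, 0, 0, 0, 0.3], [0, 0, 0, 0, 0, 0, 0.3]], "force": 60}}

```text
time: 25.53
tool_pos: [0.6225, 0.2686, 0.0162]
tcp_rot: [-3.118, -0.369, -0.007]
wrist_force: [-2.1, 2.6, 7.2]
width: 0.386
grip_force: 56.1
```

Emit:
{"name": "drive_tool", "arguments": {"rows": [[0, 0, 0, 0, 0, -0.01, 0.3], [0, 0, 0, 0, 0, -0.015, 0.3], [0, 0, 0, 0, 0, -0.02, 0.3], [0, 0, 0, 0, 0, -0.02, 0.3], [0, 0, 0, 0, 0, -0.015, 0.3], [0, 0, 0, 0, 0, 0, 0.3], [0, 0, 0, 0, 0, 0, 0.3]]}}

```text
time: 26.12
tool_pos: [0.6215, 0.267, 0.0947]
tcp_rot: [-3.12, -0.369, -0.004]
wrist_force: [0.1, 0.3, -5.1]
width: 0.304
grip_force: 13.1
```

```bash
python3 -c "
from plan import *
plan((.3775,.2845,.093,None))
p=read_camera('scene')
u,v=proj(p,[.62,.268,.11])[0].astype(int)
cv2.imwrite('pics/c10.png',cv2.resize(p['color'][v-40:v+50,u-45:u+45,::-1],None,fx=4,fy=4))"
```

```text
t 26.12 pos [0.6215 0.267  0.0947] psi -76.5 tilt deg 0.14 q1,q6 [21. 98.] w 0.304
shift x -233.2 y -73.9 z 1.7 mm (rows>=5.9), then turn az None
```

View pics/c10.png

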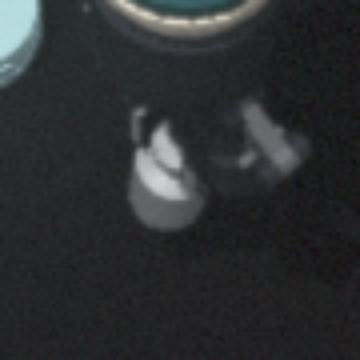

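The weight (crop ~165,185) hangs, but the pads slid up from the body: opening dropped to 0.30 with a weak 13 N. Before moving it I'll estimate how it hangs.

```bash
python3 -c "
from plan import *
from fit import M
p=read_camera('scene');u,v=proj(p,[.62,.268,.11])[0].astype(int)
a=p['color'][v-40:v+50,u-45:u+45,::-1].copy();b=cv2.resize(a,None,fx=4.4,fy=4.4,interpolation=cv2.INTER_CUBIC);b=np.clip(b.astype(float)*1.5,0,255).astype(np.uint8);c=b.copy()
for z,col in((.05,(0,255,0)),(.065,(0,0,255))):
  for P in (M['weight'][0],M['weight'][2]):
    q=(proj(p,P+[.6215,.267,z])-[u-45,v-40]+.5)*4.4-.5
    cv2.polylines(c,[cv2.convexHull(q.astype(np.int32))],True,col,1)
cv2.imwrite('pics/c11.png',np.hstack([b,c]))"
```

```text
(no output)
```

View pics/c11.png

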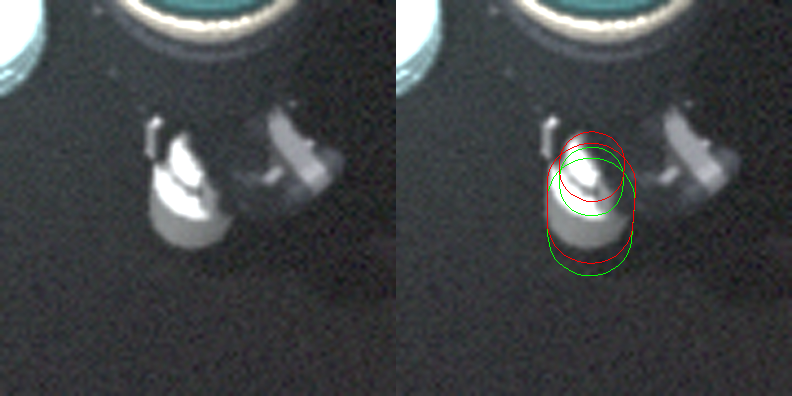

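Emit:
{"name": "drive_tool", "arguments": {"rows": [[0, 0, 0, 0, 0, 0.006, 0.3], [0, 0, 0, 0, 0, 0.01, 0.3], [0, 0, 0, 0, 0, 0.01, 0.3], [0, 0, 0, 0, 0, 0.01, 0.3], [0, 0, 0, 0, 0, 0.006, 0.3], [0, 0, 0, 0, 0, 0.003, 0.3], [0, 0, 0, 0, 0, 0, 0.3]]}}

```text
time: 26.8
tool_pos: [0.6196, 0.2667, 0.0463]
tcp_rot: [3.119, 0.369, -0.005]
wrist_force: [0.3, 0.4, -6.1]
width: 0.302
grip_force: 13.1
```

```bash
python3 -c "
from plan import *
from fit import M
plan()
for c in('scene','top'):
  p=read_camera(c)
  for m in masks_of(p,'weight')[:2]: print(c,m['score'],m['bbox'])
p=read_camera('top');u,v=proj(p,[.62,.268,.08])[0].astype(int)
cv2.imwrite('pics/c12.png',cv2.resize(p['color'][v-50:v+50,max(u-60,0):u+60,::-1],None,fx=3,fy=3))"
```

```text
t 26.8 pos [0.6196 0.2667 0.0463] psi -76.5 tilt deg 0.18 q1,q6 [21. 98.] w 0.302
scene 0.51 [307.0, 300.6, 324.6, 323.8]
```

Emit:
{"name": "drive_tool", "arguments": {"rows": [[0, 0, 0, 0, 0, 0.004, 0.3], [0, 0, 0, 0, 0, 0.004, 0.3], [0, 0, 0, 0, 0, 0.001, 0.3], [0, 0, 0, 0, 0, 0, 0.3]]}}

```text
time: 27.38
tool_pos: [0.62, 0.2668, 0.0385]
tcp_rot: [3.119, 0.369, -0.003]
wrist_force: [-0.6, 0.0, -5.6]
width: 0.303
grip_force: 13.1
```

Emit:
{"name": "drive_tool", "arguments": {"rows": [[0, 0, 0, 0, 0, 0.003, 0.3], [0, 0, 0, 0, 0, 0.002, 0.3], [0, 0, 0, 0, 0, 0, 0.3]]}}

```text
time: 27.63
tool_pos: [0.6203, 0.267, 0.0337]
tcp_rot: [3.12, 0.369, -0.002]
wrist_force: [-1.0, -0.4, -6.5]
width: 0.306
grip_force: 13.1
```

Emit:
{"name": "drive_tool", "arguments": {"rows": [[0, 0, 0, 0, 0, 0.003, 0.3], [0, 0, 0, 0, 0, 0.002, 0.3], [0, 0, 0, 0, 0, 0, 0.3]]}}

```text
time: 27.88
tool_pos: [0.6204, 0.267, 0.0287]
tcp_rot: [3.12, 0.369, -0.001]
wrist_force: [-0.1, -0.4, -5.5]
width: 0.301
grip_force: 13.1
```

Emit:
{"name": "drive_tool", "arguments": {"rows": [[0, 0, 0, 0, 0, 0.002, 0.3], [0, 0, 0, 0, 0, 0.002, 0.3], [0, 0, 0, 0, 0, 0, 0.3]]}}

```text
time: 28.13
tool_pos: [0.6226, 0.2676, 0.0272]
tcp_rot: [-3.119, -0.369, -0.005]
wrist_force: [0.1, 0.0, 0.9]
width: 0.303
grip_force: 13.5
```

Emit:
{"name": "drive_tool", "arguments": {"rows": [[0, 0, 0, 0, 0, 0.002, 0.3], [0, 0, 0, 0, 0, 0.001, 0.3], [0, 0, 0, 0, 0, 0, 0.3]]}}

```text
time: 28.38
tool_pos: [0.6243, 0.2678, 0.0269]
tcp_rot: [-3.119, -0.369, -0.011]
wrist_force: [-0.9, -2.1, 10.9]
width: 0.299
grip_force: 14.0
```

Emit:
{"name": "drive_tool", "arguments": {"rows": [[0, 0, 0, 0, 0, 0.002, 0.3], [0, 0, 0, 0, 0, 0, 0.3]]}}

```text
time: 28.55
tool_pos: [0.6254, 0.2678, 0.0263]
tcp_rot: [-3.119, -0.369, -0.014]
wrist_force: [-1.1, -3.9, 15.3]
width: 0.307
grip_force: 14.4
```

```bash
python3 -c "
from plan import *
from fit import M
plan()
p=read_camera('scene');u,v=proj(p,[.62,.268,.04])[0].astype(int)
a=p['color'][v-45:v+45,u-45:u+45,::-1].copy();b=cv2.resize(a,None,fx=4.4,fy=4.4,interpolation=cv2.INTER_CUBIC);b=np.clip(b.astype(float)*1.5,0,255).astype(np.uint8);c=b.copy()
for z,col in((.0,(0,255,0)),(.01,(0,0,255))):
  for P in (M['weight'][0],M['weight'][2]):
    q=(proj(p,P+[.6195,.268,z])-[u-45,v-45]+.5)*4.4-.5
    cv2.polylines(c,[cv2.convexHull(q.astype(np.int32))],True,col,1)
cv2.imwrite('pics/c13.png',np.hstack([b,c]))"
```

```text
t 28.55 pos [0.6254 0.2678 0.0263] psi -76.5 tilt deg 0.52 q1,q6 [21. 98.] w 0.307
```

View pics/c13.png

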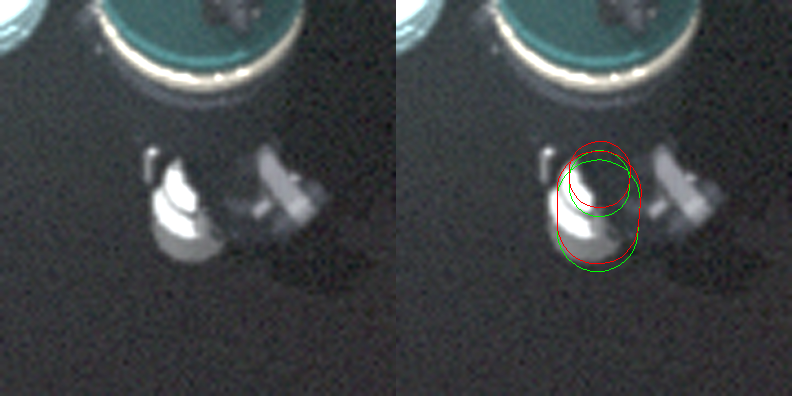

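The weight was resting tilted, held near its knob, with the pads pressing ~15 N. I have used all 14 views, so from here I measure numerically. I'll unload it, release it on the bench and regrasp at the knob.

Emit:
{"name": "drive_tool", "arguments": {"rows": [[0, 0, 0, 0, 0, -0.002, 0.3], [0, 0, 0, 0, 0, -0.0015, 0.3], [0, 0, 0, 0, 0, 0, 0.3]]}}

```text
time: 28.85
tool_pos: [0.6229, 0.2672, 0.0263]
tcp_rot: [-3.12, -0.369, -0.007]
wrist_force: [1.0, -3.3, 9.2]
width: 0.305
grip_force: 14.0
```

Emit:
{"name": "drive_tool", "arguments": {"rows": [[0, 0, 0, 0, 0, 0, 0.33], [0, 0, 0, 0, 0, 0, 0.37], [0, 0, 0, 0, 0, 0, 0.42], [0, 0, 0, 0, 0, 0, 0.48], [0, 0, 0, 0, 0, 0, 0.55], [0, 0, 0, 0, 0, 0, 0.65], [0, 0, 0, 0, 0, 0, 0.8], [0, 0, 0, 0, 0, 0, 0.9]]}}

```text
time: 29.52
tool_pos: [0.6205, 0.2673, 0.0236]
tcp_rot: [-3.12, -0.369, 0.001]
wrist_force: [-0.2, -0.7, -0.5]
width: 0.895
grip_force: 0.0
```

Emit:
{"name": "drive_tool", "arguments": {"rows": [[0, 0, 0, 0, 0, 0, 0.9], [0, 0, 0, 0, 0, -0.02, 0.9], [0, 0, 0, 0, 0, -0.03, 0.9], [0, 0, 0, 0, 0, -0.035, 0.9], [0, 0, 0, 0, 0, -0.035, 0.9], [0, 0, 0, 0, 0, 0, 0.9]]}}

```text
time: 30.02
tool_pos: [0.6261, 0.2693, 0.1536]
tcp_rot: [-3.116, -0.368, -0.022]
wrist_force: [3.1, 0.2, 2.5]
width: 0.897
grip_force: 0.0
```

```bash
python3 -c "
from plan import *
from fit import fit
plan()
p=read_camera('scene')
for t in(62,75):
  print(np.round(fit(p,'weight',.62,.268,thr=t,pad=3),4))
for m in masks_of(p,'weight')[:2]:
  ys,xs=np.nonzero(m['mask']);print(m['score'],m['bbox'],len(xs))
u,v=proj(p,[.62,.268,.03])[0].astype(int);print(p['color'][v-20:v+18,u-15:u+16].max(2)[::2,::2])
"
```

```text
t 30.02 pos [0.6261 0.2693 0.1536] psi -76.5 tilt deg 0.84 q1,q6 [21. 98.] w 0.897
[6.215000e-01 2.605000e-01 1.200000e-03 3.892170e+01 4.072875e+02]
[6.212000e-01 2.603000e-01 3.000000e-04 7.579720e+01 3.606367e+02]
0.64 [307.9, 298.5, 328.8, 322.4] 406
[[ 42  44  39  39  43  43  41  42  37  32  31  34  34  56  69  49]
 [ 43  42  39  40  37  37  43  41  39  37  38  36  33  65 104  60]
 [ 37  44  39  42  35  39  40  43  39  38  38  34  36  82 104  66]
 [ 37  39  40  40  44  53  97  95  76  43  42  34  34  85  97  59]
 [ 38  40  43  37  73 163 180 183 178 130  43  40  39  72  93  65]
 [ 43  39  37  54 163 178 182 184 183 175  79  35  35  35  51  35]
 [ 42  38  42 163 183 184 183 186 182 182 123  41  38  36  39  40]
 [ 41  42  73 172 178 188 186 183 185 186 127  66  34  40  32  35]
 [ 37  41  94 170 159 188 189 187 187 177 107  92  31  40  35  37]
 [ 40  39 110 180 151 141 185 183 154  98 106 116  33  33  36  36]
 [ 41  36  83 181 186 167 121 101 108 155 165 103  30  32  38  43]
 [ 38  39  61 161 195 198 204 187 176 175 159  71  34  28  39  35]
 [ 43  37  62  98 163 196 205 196 181 161  93  54  38  30  32  35]
 [ 41  40  59  96  98 101 129 120 102  82  75  48  33  36  37  41]
 [ 33  39  40  89  98  99  95  95  86  81  75  38  34  36  38  35]
 [ 39  36  43  56  95  96  93  90  83  78  56  31  38  37  34  33]
 [ 36  40  38  41  53  81  89  87  76  49  37  38  39  35  34  36]
 [ 39  38  40  38  34  37  41  40  40  27  38  36  34  32  35  32]
 [ 36  30  36  35  36  33  31  36  37  36  41  36  35  37  33  35]]
```

Emit:
{"name": "drive_tool", "arguments": {"rows": [[0, 0, 0, 0, 0, 0, 0.9], [0, 0, 0, 0, 0, 0, 0.9], [0, 0, 0, 0, 0, 0, 0.9], [0, 0, 0, 0, 0, 0, 0.9]]}}

```text
time: 30.45
tool_pos: [0.6197, 0.2668, 0.1419]
tcp_rot: [3.119, 0.369, -0.005]
wrist_force: [0.3, 0.1, -0.1]
width: 0.9
grip_force: 0.0
```

```bash
python3 -c "
from plan import *
from fit import fit
plan((.622,.261,.1,None),(.622,.261,.041,None))
p=read_camera('scene')
print(np.round(fit(p,'weight',.6215,.261,thr=62,pad=1),4), np.round(fit(p,'flask',.5012,.4012),4)[:2])
p=read_camera('top');print([(m['score'],m['bbox']) for m in masks_of(p,'weight')[:2]])
"
```

```text
t 30.45 pos [0.6197 0.2668 0.1419] psi -76.5 tilt deg 0.18 q1,q6 [21. 98.] w 0.9
shift x 0.9 y 6.1 z 41.9 mm (rows>=1.0), then turn az None
shift x 0.0 y 0.0 z 59.0 mm (rows>=1.4), then turn az None
[6.214000e-01 2.603000e-01 1.200000e-03 3.310010e+01 4.008994e+02] [0.5012 0.4012]
[(0.7, [205.5, 147.1, 224.0, 165.2])]
```

```bash
python3 -c "
from plan import *
from fit import fit
p=read_camera('top')
for t in (38,50): print(np.round(fit(p,'weight',.6222,.2617,thr=t,pad=3),4))
print(np.round(fit(p,'weight',.6222,.2617,thr=38,pad=1),4))
u,v=proj(p,[.622,.261,.03])[0].astype(int);print(u,v);print(p['color'][v-14:v+15,u-15:u+16].max(2)[:,::2])
"
```

```text
[6.229000e-01 2.620000e-01 5.000000e-04 1.022223e+02 2.878448e+02]
[6.235000e-01 2.610000e-01 8.000000e-04 1.007077e+02 2.156803e+02]
[6.229000e-01 2.615000e-01 1.200000e-03 7.376170e+01 2.590031e+02]
210 155
[[ 71  41  41  37  26  20  18  20  21  26  19  17  22  19  24  25]
 [ 72  44  40  44  29  23  23  23  23  20  23  18  18  17  16  19]
 [ 74  44  38  38  29  25  26  24  20  19  24  17  18  19  20  22]
 [ 81  45  40  42  33  23  20  20  18  23  21  25  22  23  18  20]
 [ 83  51  40  41  37  22  24  25  16  22  22  21  22  16  17  22]
 [ 84  60  40  39  42  23  49  39  21  26  26  25  22  26  22  25]
 [ 89  65  43  41  38  74 131 119  68  36  21  21  27  18  19  20]
 [ 90  72  38  40  40 141 191 192 153 107  33  17  23  17  24  20]
 [ 86  76  40  43  36 115 191 194 200 164 110  21  21  19  18  18]
 [ 83  77  49  38  37 108 189 193 195 134 180  26  21  24  22  16]
 [ 83  78  56  43  35  39 188 190 194 129 169  52  17  20  18  19]
 [ 82  81  61  39  40  40 185 192 195 140 168  92  20  22  20  20]
 [ 81  78  65  47  38  37 184 194 197 122 162 114  18  19  20  24]
 [ 77  76  70  54  4
[... 352 characters left out ...]
 114 116  65  64  27  19  20]
 [ 59  60  60  55  47  38  39 115 118 112  82  65  65  23  23  22]
 [ 48  58  57  52  49  37  39 111 113  99  68  68  64  20  25  22]
 [ 44  53  52  51  45  35  43  94  83  70  70  66  60  21  24  19]
 [ 45  47  49  46  45  37  43  72  68  68  69  67  30  23  19  22]
 [ 46  45  46  44  48  39  40  70  70  69  68  63  20  17  22  24]
 [ 47  45  41  47  41  39  24  59  64  65  64  43  14  13  26  19]
 [ 50  42  44  42  36  32  16   8  47  49  37  12   8  21  20  18]
 [ 50  43  42  35  31  20  18  18  10  15  11  15  12  20  12  17]
 [ 49  42  37  25  19  19  21   5  14  11   9  12  20  25  20  24]
 [ 53  43  26  21  21  21  21  19  13  17   9  13  22  11  20  15]]
```

Emit:
{"name": "drive_tool", "arguments": {"rows": [[0, 0, 0, 0.001, 0.006, 0.02, 0.9], [0, 0, 0, 0, 0, 0.03, 0.8], [0, 0, 0, 0, 0, 0.025, 0.7], [0, 0, 0, 0, 0, 0.015, 0.6], [0, 0, 0, 0, 0, 0.008, 0.6], [0, 0, 0, 0, 0, 0, 0.6], [0, 0, 0, 0, 0, 0, 0.6], [0, 0, 0, 0, 0, 0, 0.6]]}}

```text
time: 31.32
tool_pos: [0.6246, 0.2622, 0.0478]
tcp_rot: [-3.119, -0.369, -0.005]
wrist_force: [0.0, -0.1, 0.2]
width: 0.6
grip_force: 0.0
```

```bash
python3 -c "
from plan import *
plan((.622,.261,.041,None))"
```

```text
t 31.32 pos [0.6246 0.2622 0.0478] psi -76.5 tilt deg 0.18 q1,q6 [21. 97.] w 0.6
shift x -2.9 y 0.5 z 6.8 mm (rows>=0.2), then turn az None
```

Emit:
{"name": "drive_tool", "arguments": {"rows": [[0, 0, 0, -0.0025, 0.0005, 0.005, 0.55], [0, 0, 0, 0, 0, 0.0015, 0.5], [0, 0, 0, 0, 0, 0, 0.45], [0, 0, 0, 0, 0, 0, 0.4], [0, 0, 0, 0, 0, 0, 0.36]], "force": 50}}

```text
time: 31.73
tool_pos: [0.621, 0.2606, 0.0397]
tcp_rot: [-3.12, -0.369, -0.001]
wrist_force: [0.1, 0.4, 0.1]
width: 0.356
grip_force: 0.0
```

Emit:
{"name": "drive_tool", "arguments": {"rows": [[0, 0, 0, 0, 0, 0, 0.3], [0, 0, 0, 0, 0, 0, 0.2], [0, 0, 0, 0, 0, 0, 0.1], [0, 0, 0, 0, 0, 0, 0.1], [0, 0, 0, 0, 0, 0, 0.1]]}}

```text
time: 32.15
tool_pos: [0.6231, 0.2599, 0.0418]
tcp_rot: [3.119, 0.369, 0.006]
wrist_force: [0.6, -2.5, 7.0]
width: 0.098
grip_force: 3.7
```

```bash
python3 -c "
from plan import *
from fit import fit
plan()
p=read_camera('scene')
for z in (0,.01): print(np.round(fit(p,'weight',.6215,.261,thr=62,pad=5,z=z),4))
print([(m['score'],m['bbox']) for m in masks_of(p,'weight')[:2]])
u,v=proj(p,[.62,.262,.04])[0].astype(int);print(u,v);print(p['color'][v-26:v+24,u-24:u+22].max(2)[::2,::2])
q=proj(p,[[.622,.26,.042],[.622,.26,.06]]);print(q)
"
```

```text
t 32.15 pos [0.6231 0.2599 0.0418] psi -76.5 tilt deg 0.24 q1,q6 [21. 97.] w 0.098
[6.217000e-01 2.604000e-01 1.800000e-03 1.760414e+02 2.986282e+02]
[ 6.237000e-01  2.632000e-01 -0.000000e+00  1.859635e+02  2.986279e+02]
[(0.79, [302.4, 304.8, 328.0, 327.0]), (0.53, [208.5, 144.3, 259.1, 177.8])]
316 309
[[ 43  47  49  46  47  45  47  46  47  47  50  55  56  47  48  44  43  44
   45  35  39  37  25]
 [ 43  43  41  50  50  46  47  45  47  45  43  46  41  41  44  41  41  37
   40  42  37  34  33]
 [ 43  39  45  42  45  48  48  46  45  45  44  43  45  43  44  44  40  44
   37  38  43  34  31]
 [ 50  44  43  42  43  47  43  45  44  45  45  44  40  40  46  42  38  43
   39  41  35  36  32]
 [ 43  39  43  40  39  40  41  44  38  44  41  43  39  44  42  41  38  38
   34  39  46  46  38]
 [ 40  45  39  43  45  37  49  44  38  39  38  42  43  41  41  39  41  37
   44  75  67  43  31]
 [ 38  41  44  40  44  43  44  48  46  39  37  43  42  35  30  33  39  50
   49  83  97  47  30]
 [ 39  46  45  44  36  40  43  56 162  62  39  36  41  40  38  39  42  52
   51  93 102  79  51]
 [ 43  45  43  41
[... 991 characters left out ...]
100 108 135 133 113  85  79  47  32
   35  32  32  34  27]
 [ 39  36  42  41  36  38  36  41  90  99  97  94  89  87  80  72  37  34
   36  38  28  27  22]
 [ 36  39  39  42  40  33  37  32  53  94  96  93  91  84  79  52  32  35
   39  32  30  23  30]
 [ 35  37  36  37  39  42  40  32  39  54  77  89  87  77  46  37  36  31
   35  34  35  35  36]
 [ 37  33  34  40  37  40  31  30  43  39  38  32  35  36  41  37  32  34
   34  35  34  34  39]
 [ 36  40  37  35  34  37  36  32  38  38  31  38  36  36  40  30  38  34
   33  33  36  34  30]
 [ 41  37  43  37  35  34  37  37  33  36  36  37  30  37  27  34  39  37
   41  36  40  34  31]]
[[314.69536404 308.7655306 ]
 [314.77976824 305.18770202]]
```

Emit:
{"name": "drive_tool", "arguments": {"rows": [[0, 0, 0, 0, 0, 0, 0], [0, 0, 0, 0, 0, 0, 0], [0, 0, 0, 0, 0, 0, 0], [0, 0, 0, 0, 0, 0, 0]], "force": 40}}

```text
time: 32.58
tool_pos: [0.6236, 0.2597, 0.0425]
tcp_rot: [3.118, 0.369, 0.008]
wrist_force: [0.3, -4.6, 9.4]
width: -0.0
grip_force: 4.8
```

Emit:
{"name": "drive_tool", "arguments": {"rows": [[0, 0, 0, 0, 0, -0.003, 0], [0, 0, 0, 0, 0, -0.003, 0], [0, 0, 0, 0, 0, -0.004, 0], [0, 0, 0, 0, 0, 0, 0], [0, 0, 0, 0, 0, 0, 0]]}}

```text
time: 33.0
tool_pos: [0.6208, 0.2607, 0.0494]
tcp_rot: [-3.12, -0.369, -0.0]
wrist_force: [-0.2, 0.9, -0.3]
width: 0.0
grip_force: 0.0
```

```bash
python3 -c "
from plan import *
from fit import fit
plan()
p=read_camera('scene')
u,v=proj(p,[.622,.26,.03])[0].astype(int);print(u,v,p['color'][v-26:v+20,u-20:u+20].max(2)[::2,::2])
p=read_camera('top');print([(m['score'],m['bbox']) for m in masks_of(p,'weight')[:2]])
u,v=proj(p,[.622,.261,.03])[0].astype(int);print(u,v);print(p['color'][v-20:v+15,u-15:u+16].max(2)[::2,::2])
print(proj(p,[.622,.261,.05]))
"
```

```text
t 33.0 pos [0.6208 0.2607 0.0494] psi -76.5 tilt deg 0.01 q1,q6 [21. 97.] w 0.0
314 311 [[ 44  40  40  46  48  46  43  43  43  47  39  41  46  49  44  43  36  42
   38  35]
 [ 42  47  44  40  47  49  41  39  47  45  49  45  39  42  42  42  37  40
   37  38]
 [ 46  39  46  45  44  42  46  45  43  38  48  42  42  48  44  40  40  39
   34  51]
 [ 42  44  43  41  44  39  41  39  36  42  41  40  42  42  40  40  41  38
   64  76]
 [ 39  38  43  42  43  42  45  45  39  43  38  44  40  37  40  34  47  50
   62  92]
 [ 40  45  44  39  36  39  39  49  38  40  38  41  38  41  36  39  41  56
   54  91]
 [ 43  44  42  41  42  41  41  55 142  66  40  36  40  38  40  43  44  43
   45  94]
 [ 42  38  43  44  46  39  36  46  97  58  43  36  38  46  39  46  46  51
   52  81]
 [ 42  46  41  41  38  43  41  50 101  81  58  42  41  41  48  52  47  41
   71  65]
 [ 46  40  39  40  43  38  43  51 103  96  85  48  40  47  50  51  55  94
  110  65]
 [ 41  37  41  40  39  36  40 165 173 101  88  50  40  49  39  43  47  74
   60  52]
 [ 39  31  36  40  41  35  73 170 178 143 103  75  80  88  52  45  36  37
   
[... 1527 characters left out ...]
 [ 70  69  98  98  98  96  92  61  38  40 152  53  14  20  21  17]
 [ 70  67  77  94  94  93  94  73  43  38  95 113  23  18  18  23]
 [ 72  69  66  87  90  92  89  80  58  38  42 149  54  18  18  23]
 [ 76  70  64  58  80  87  83  83  64  42  38  66  63  20  20  23]
 [ 78  73  69  59  51  82  81  77  70  43  40  52  63  29  21  20]
 [ 81  78  73  59  56  57  75  75  72  52  40  39  63  23  17  23]
 [ 78  79  75  63  54  43  70  70  66  57  43  38  29   9  26  21]
 [ 77  77  77  66  62  41  49  64  58  58  45  38  20  24  18  28]
 [ 77  73  77  70  62  46  44  57  53  49  44  36  20  21   9  19]
 [ 77  74  77  73  65  55  51  46  50  47  48  36  18  19  14  16]]
[[209.03287981 153.26295317]]
```

The readings (knob-top contact, body edge, held height) all fit the fingertips really standing about 20 mm behind the reported TCP, so my grasp was above the body. Regrasp at the knob, about 20 mm lower.

Emit:
{"name": "drive_tool", "arguments": {"rows": [[0, 0, 0, 0, 0, -0.01, 0.3], [0, 0, 0, 0, 0, 0, 0.6], [0, 0, 0, 0, 0, 0, 0.65], [0, 0, 0, 0, 0, 0, 0.65], [0, 0, 0, 0.001, 0, 0.012, 0.65], [0, 0, 0, 0, 0, 0.012, 0.65], [0, 0, 0, 0, 0, 0.008, 0.65], [0, 0, 0, 0, 0, 0.004, 0.65]]}}

```text
time: 33.82
tool_pos: [0.6196, 0.2599, 0.02]
tcp_rot: [3.119, 0.368, -0.007]
wrist_force: [-0.4, -0.2, -0.7]
width: 0.653
grip_force: 0.0
```

Emit:
{"name": "drive_tool", "arguments": {"rows": [[0, 0, 0, 0, 0, 0, 0.6], [0, 0, 0, 0, 0, 0, 0.5], [0, 0, 0, 0, 0, 0, 0.5], [0, 0, 0, 0, 0, 0, 0.4], [0, 0, 0, 0, 0, 0, 0.4]]}}

```text
time: 34.23
tool_pos: [0.6224, 0.261, 0.0241]
tcp_rot: [-3.12, -0.369, -0.002]
wrist_force: [-0.7, 0.6, 0.1]
width: 0.399
grip_force: 0.0
```

Emit:
{"name": "drive_tool", "arguments": {"rows": [[0, 0, 0, 0, 0, 0, 0.35], [0, 0, 0, 0, 0, 0, 0.3], [0, 0, 0, 0, 0, 0, 0.2], [0, 0, 0, 0, 0, 0, 0.1], [0, 0, 0, 0, 0, 0, 0.1], [0, 0, 0, 0, 0, 0, 0.1]], "force": 50}}

```text
time: 34.73
tool_pos: [0.6224, 0.2614, 0.0244]
tcp_rot: [-3.119, -0.369, -0.002]
wrist_force: [-1.6, 2.0, 6.6]
width: 0.284
grip_force: 48.9
```

Emit:
{"name": "drive_tool", "arguments": {"rows": [[0, 0, 0, 0, 0, -0.003, 0.1], [0, 0, 0, 0, 0, -0.005, 0.1], [0, 0, 0, 0, 0, -0.008, 0.1], [0, 0, 0, 0, 0, -0.012, 0.1], [0, 0, 0, 0, 0, -0.012, 0.1], [0, 0, 0, 0, 0, -0.01, 0.1], [0, 0, 0, 0, 0, 0, 0.1], [0, 0, 0, 0, 0, 0, 0.1]]}}

```text
time: 35.4
tool_pos: [0.6232, 0.2612, 0.0754]
tcp_rot: [-3.119, -0.368, -0.005]
wrist_force: [-1.6, 0.6, -6.5]
width: 0.282
grip_force: 49.4
```

```bash
python3 -c "
from plan import *
from fit import fit
plan((.3775,.2845,.0745,None))
p=read_camera('scene')
for z in(.04,.05,.06):print(np.round(fit(p,'weight',.6205,.261,thr=62,pad=5,z=z),4))
u,v=proj(p,[.622,.26,.08])[0].astype(int);print(u,v,p['color'][v-20:v+26,u-20:u+20].max(2)[::2,::2])
"
```

```text
t 35.4 pos [0.6232 0.2612 0.0754] psi -76.5 tilt deg 0.21 q1,q6 [21. 97.] w 0.282
shift x -233.5 y -79.9 z 0.9 mm (rows>=5.9), then turn az None
[ 6.222000e-01  2.566000e-01 -2.000000e-04  1.956528e+02  3.205012e+02]
[ 6.237000e-01  2.598000e-01 -4.000000e-04  2.079591e+02  3.205012e+02]
[ 6.261000e-01  2.635000e-01 -1.500000e-03  2.214474e+02  3.205012e+02]
314 301 [[ 44  44  42  48  47  49  50  50  50  50  46  43  46  46  39  37  42  38
   38  35]
 [ 44  46  48  43  45  43  45  43  46  47  50  48  43  46  38  44  46  42
   39  45]
 [ 42  45  45  37  47  44  47  40  39  43  45  46  43  41  41  43  42  43
   61  80]
 [ 47  42  45  43  41 110 125  47  43  33  47  38  41  37  41  37  46  55
   77 107]
 [ 44  41  41  45  41  97  60  40  55  52  35  44  38  39  41  40  47  54
   56 105]
 [ 40  45  45  44  44  97  62  51 151  89  43  43  40  40  37  40  48  45
   52 103]
 [ 45  43  43  43  44  91  60 131 180 118  45  47  37  40  42  44  38  39
   45  69]
 [ 47  39  45  41  34  53  51 153 186 177 104  49  42  37  39  42  45  42
   53  61]
 [ 46  40  41  45  45  44 145 135 184 185 177  63  
[... 524 characters left out ...]
  38  32
   31  35]
 [ 38  38  42  42  41  41  65  97 102  98  97  94  89  83  76  46  33  28
   34  29]
 [ 39  44  31  34  41  38  45  88  99 100  96  92  88  84  63  34  28  27
   28  25]
 [ 40  35  39  39  39  37  41  39  84  94  95  92  86  61  20  34  29  38
   31  30]
 [ 39  41  44  41  35  38  36  38  37  44  49  42  35  25  25  28  30  29
   34  31]
 [ 40  37  39  41  40  37  37  39  39  38  32  33  30  28  29  28  30  35
   39  30]
 [ 43  42  40  42  32  37  39  43  39  40  38  40  27  29  36  31  39  43
   34  34]
 [ 42  41  39  40  38  39  39  35  35  43  38  39  37  35  37  37  30  36
   34  36]
 [ 38  36  41  35  38  42  39  38  39  36  34  36  39  35  33  34  34  34
   36  38]]
```

Emit:
{"name": "drive_tool", "arguments": {"rows": [[0, 0, 0, -0.01, -0.0034, 0, 0.1], [0, 0, 0, -0.018, -0.0062, 0, 0.1], [0, 0, 0, -0.02, -0.0068, 0, 0.1], [0, 0, 0, -0.02, -0.0068, 0, 0.1], [0, 0, 0, -0.02, -0.0068, 0, 0.1], [0, 0, 0, -0.02, -0.0068, 0, 0.1], [0, 0, 0, -0.02, -0.0068, 0, 0.1], [0, 0, 0, -0.02, -0.0068, 0, 0.1]]}}

```text
time: 36.12
tool_pos: [0.4634, 0.2747, 0.0723]
tcp_rot: [3.119, 0.368, -0.004]
wrist_force: [0.4, 0.2, -5.4]
width: 0.285
grip_force: 49.5
```

Emit:
{"name": "drive_tool", "arguments": {"rows": [[0, 0, 0, -0.02, -0.0068, 0, 0.1], [0, 0, 0, -0.02, -0.0068, 0, 0.1], [0, 0, 0, -0.02, -0.0068, 0, 0.1], [0, 0, 0, -0.017, -0.0058, 0, 0.1], [0, 0, 0, -0.009, -0.0035, 0, 0.1], [0, 0, 0, 0, 0, 0, 0.1], [0, 0, 0, 0, 0, 0, 0.1], [0, 0, 0, 0, 0, 0, 0.1]]}}

```text
time: 36.78
tool_pos: [0.3765, 0.2844, 0.0737]
tcp_rot: [-3.119, -0.369, -0.002]
wrist_force: [0.5, 0.5, -6.0]
width: 0.286
grip_force: 49.5
```

```bash
python3 -c "
from plan import *
plan((.3775,.2845,.0275,None))
for c in('scene','top'):
  p=read_camera(c)
  for n in('weight','weight_nest'):print(c,n,[(round(m['score'],2),m['bbox']) for m in masks_of(p,n)[:2]])
  print(proj(p,[[.3775,.2845,.05],[.3775,.2845,.06]]).round(1).tolist())
"
```

```text
t 36.78 pos [0.3765 0.2844 0.0737] psi -76.5 tilt deg 0.08 q1,q6 [ 34. 111.] w 0.286
shift x 1.0 y 0.1 z 46.2 mm (rows>=1.1), then turn az None
scene weight []
scene weight_nest []
[[419.4, 264.5], [420.4, 262.2]]
top weight [(0.67, [185.7, 253.7, 201.1, 263.2])]
top weight_nest [(0.5, [187.4, 251.6, 208.0, 270.3])]
[[191.6, 253.9], [190.6, 253.5]]
```

Emit:
{"name": "drive_tool", "arguments": {"rows": [[0, 0, 0, 0.001, 0, 0.006, 0.1], [0, 0, 0, 0, 0, 0.01, 0.1], [0, 0, 0, 0, 0, 0.01, 0.1], [0, 0, 0, 0, 0, 0.008, 0.1], [0, 0, 0, 0, 0, 0.005, 0.1], [0, 0, 0, 0, 0, 0.002, 0.1], [0, 0, 0, 0, 0, 0, 0.1], [0, 0, 0, 0, 0, 0, 0.1]]}}

```text
time: 37.75
tool_pos: [0.3766, 0.2844, 0.0323]
tcp_rot: [3.12, 0.369, -0.0]
wrist_force: [0.1, 0.5, -5.2]
width: 0.286
grip_force: 49.5
```

Emit:
{"name": "drive_tool", "arguments": {"rows": [[0, 0, 0, 0, 0, 0.001, 0.1], [0, 0, 0, 0, 0, 0.001, 0.1], [0, 0, 0, 0, 0, 0, 0.1]]}}

```text
time: 38.0
tool_pos: [0.3768, 0.2845, 0.0306]
tcp_rot: [-3.12, -0.369, -0.001]
wrist_force: [0.2, -0.4, -5.4]
width: 0.286
grip_force: 49.5
```

Emit:
{"name": "drive_tool", "arguments": {"rows": [[0, 0, 0, 0, 0, 0.001, 0.1], [0, 0, 0, 0, 0, 0.0005, 0.1], [0, 0, 0, 0, 0, 0, 0.1]]}}

```text
time: 38.25
tool_pos: [0.3765, 0.2843, 0.0289]
tcp_rot: [3.12, 0.369, -0.0]
wrist_force: [1.0, 0.3, -6.2]
width: 0.285
grip_force: 49.5
```

Emit:
{"name": "drive_tool", "arguments": {"rows": [[0, 0, 0, 0, 0, 0.001, 0.1], [0, 0, 0, 0, 0, 0, 0.1]]}}

```text
time: 38.42
tool_pos: [0.377, 0.2846, 0.0284]
tcp_rot: [-3.12, -0.369, -0.001]
wrist_force: [-1.4, -0.5, -1.6]
width: 0.283
grip_force: 49.8
```

Emit:
{"name": "drive_tool", "arguments": {"rows": [[0, 0, 0, 0, 0, 0.0005, 0.1], [0, 0, 0, 0, 0, 0, 0.1]]}}

```text
time: 38.58
tool_pos: [0.3772, 0.2848, 0.0283]
tcp_rot: [-3.119, -0.369, -0.002]
wrist_force: [-0.8, -0.9, 4.6]
width: 0.282
grip_force: 50.3
```

Emit:
{"name": "drive_tool", "arguments": {"rows": [[0, 0, 0, 0, 0, 0, 0.32], [0, 0, 0, 0, 0, 0, 0.37], [0, 0, 0, 0, 0, 0, 0.45], [0, 0, 0, 0, 0, 0, 0.6], [0, 0, 0, 0, 0, 0, 0.7], [0, 0, 0, 0, 0, -0.02, 0.7], [0, 0, 0, 0, 0, -0.03, 0.7], [0, 0, 0, 0, 0, -0.03, 0.7]]}}

```text
time: 39.25
tool_pos: [0.3753, 0.2834, 0.107]
tcp_rot: [3.118, 0.368, -0.005]
wrist_force: [0.9, 0.5, 0.8]
width: 0.699
grip_force: 0.0
```

Emit:
{"name": "drive_tool", "arguments": {"rows": [[0, 0, 0, 0, 0, -0.03, 0.7], [0, 0, 0, 0.02, 0, -0.03, 0.7], [0, 0, 0, 0.025, 0.02, -0.02, 0.7], [0, 0, 0, 0.025, 0.03, 0, 0.7], [0, 0, 0, 0.02, 0.03, 0, 0.7], [0, 0, 0, 0.02, 0.03, 0, 0.7], [0, 0, 0, 0.02, 0.03, 0, 0.7], [0, 0, 0, 0, 0, 0, 0.7]]}}

```text
time: 39.92
tool_pos: [0.54, 0.1744, 0.1876]
tcp_rot: [3.118, 0.362, 0.005]
wrist_force: [0.7, -0.2, -0.2]
width: 0.698
grip_force: 0.0
```

```bash
python3 -c "
from plan import *
from fit import fit
plan()
E={'jar':(.391,-.286),'bottle':(.6705,-.089),'cuvette_box':(.602,-.2505),'weight':(.3775,.2845),'dishes':(.662,.101)}
for c in('scene','top'):
  p=read_camera(c)
  for n in N:
    print(c,n,[(round(m['score'],2),[round(b,1) for b in m['bbox']],(ray(p,[np.nonzero(m['mask'])[1].mean(),np.nonzero(m['mask'])[0].mean()],.02)[0][:2]).round(3).tolist()) for m in masks_of(p,n)[:1]])
  p=p
  print('dishes',np.round(fit(p,'dishes',.662,.101,thr=62 if c=='scene' else 38),4)[:4])
  for n in list(E)[:4]:
    from fit import M
    q=proj(p,np.vstack(M[n])+[*E[n],.004]);print(n,'expected bbox(yaw0)',q.min(0).round(),q.max(0).round())
  if c=='scene':
    u,v=proj(p,[.3775,.2845,.03])[0].astype(int);print(u,v,p['color'][v-26:v+26,u-24:u+24].max(2)[::2,::2])
"
```

```text
t 39.92 pos [0.54   0.1744 0.1876] psi -76.8 tilt deg 0.22 q1,q6 [15. 92.] w 0.698
scene jar [(0.93, [285.3, 106.1, 305.0, 130.6], [0.383, -0.306])]
scene bottle [(0.65, [215.4, 182.8, 241.1, 215.0], [0.666, -0.103])]
scene cuvette_box [(0.63, [215.8, 134.3, 251.7, 168.9], [0.601, -0.26])]
scene weight [(0.91, [404.2, 254.9, 428.1, 279.8], [0.372, 0.281])]
scene jar_nest [(0.63, [280.4, 116.3, 308.8, 139.6], [0.404, -0.258])]
scene bottle_nest [(0.82, [208.2, 198.9, 251.5, 220.2], [0.678, -0.064])]
scene box_nest [(0.87, [206.1, 144.4, 257.3, 174.2], [0.614, -0.218])]
scene weight_nest [(0.64, [399.4, 256.4, 430.2, 289.1], [0.394, 0.294])]
scene flask []
scene dishes [(0.93, [245.6, 245.9, 282.6, 279.4], [0.661, 0.101])]
dishes [6.61000e-01 9.97000e-02 9.00000e-04 3.45632e+01]
jar expected bbox(yaw0) [283. 102.] [303. 132.]
bottle expected bbox(yaw0) [215. 181.] [242. 217.]
cuvette_box expected bbox(yaw0) [210. 135.] [251. 168.]
weight expected bbox(yaw0) [406. 255.] [428. 282.]
417 268 [[ 24  25  22  32  25  26  21  27  33  31  31  24  26  32  27  31  33  31
   21  28  29  31  32  3
[... 2653 characters left out ...]
088])]
top cuvette_box [(0.58, [403.4, 148.8, 437.1, 194.4], [0.603, -0.253])]
top weight []
top jar_nest [(0.56, [412.8, 240.8, 445.0, 274.4], [0.383, -0.266])]
top bottle_nest [(0.87, [330.0, 124.6, 372.2, 164.3], [0.653, -0.084])]
top box_nest [(0.74, [396.8, 148.3, 432.0, 197.2], [0.585, -0.231])]
top weight_nest []
top flask [(0.45, [339.8, 129.9, 361.6, 155.5], [0.672, -0.088])]
top dishes [(0.87, [258.4, 128.3, 292.5, 159.4], [0.661, 0.102])]
dishes [ 0.6632  0.1023 -0.     72.4623]
jar expected bbox(yaw0) [420. 242.] [451. 268.]
bottle expected bbox(yaw0) [343. 127.] [363. 153.]
cuvette_box expected bbox(yaw0) [408. 148.] [428. 191.]
weight expected bbox(yaw0) [184. 246.] [204. 263.]
```

```bash
python3 -c "
from h import *
p=read_camera('scene');a=cv2.imread('pics/scene0.png')[:,:,::-1][318:372,380:428].astype(int);b=p['color'][318:372,380:428].astype(int)
ma=a[:,:,0]-a[:,:,2]>30;mb=b[:,:,0]-b[:,:,2]>30
print(ma.sum(),mb.sum(),(ma&mb).sum(),np.argwhere(ma).mean(0),np.argwhere(mb).mean(0))
if abs(ma.sum()-(ma&mb).sum())<40: print(workorder.finish_job())
"
```

```text
1049 1049 1046 [26.50524309 23.35271687] [26.52240229 23.32411821]
the job is handed in; nothing more can be done
None
```

I put all four items into their matching nests in the order asked and handed the job in at about 40 s of the 104 s limit. The weight took three grasp attempts: on the first it lifted but slipped and tilted, so I set it back on the bench, and on the second the fingers closed on nothing. The final camera check agrees with all four sitting upright in their nests and the flask and dishes not having moved; no verdict came back.

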